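# Load a filter into a push-latch drawer

## Robot

A 7-joint arm with a two-finger parallel gripper is mounted at the origin on the work surface. World frame = base frame: x ahead of the robot, y to its left, z up, the work surface at z = 0. Lengths are in m, angles in rad, forces in N, time in s.
With the tool pointing down it reaches from about 0.425 to 1.025 m from the base axis. Payload 9.4 kg.
Tool frame: the origin (TCP) lies between the finger pads; the fingertips stand 8 mm ahead of it and the grasp point (between the pads) lies 11 mm behind it; x points along the fingers, y is the direction in which the jaws open and shut, and the axes are right-handed (so a half turn about x gives the same grasp; the last joint's range is limited). The gripper opens to 85 mm and grips with 20 to 120 N. Pads are 22 mm wide; open, the fingers measure 114 mm over their backs; the gripper's body (76 mm by 85 mm) begins 54 mm behind the grasp point. The pads swing forward as they close: fully open they stand 13 mm farther back than shut.
Start: joints at [-1.235, 0.599, -0.003, 1.599, 0.002, 0.943, -0.08], TCP at [0.291, 0.664, 0.239] pointing down, gripper open.
Joint ranges: [-2.57, 2.57], [-0.35, 1.97], [-1.29, 1.29], [0.11, 2.56], [-1.05, 4.19], [0.11, 1.86], [-2.63, 2.63]. Speed limits (rad/s): [2.22, 2.22, 3.01, 3.01, 3.14, 3.14, 3.14].

## Interface

Orientations are given as a unit quaternion [w, x, y, z].
In Python, from rig import ctrl gives the robot as it stands. The module is installed in compiled form; this text tells all that it offers.
- The arm moves only by the tool servo_tool, never from a script. Its argument "increments" is a list of rows, each an object with "rot": the turn, a rotation vector about the world's x, y, z in rad, a list of three; "dp": the shift along the world's x, y, z in m, a list of three; "fingers": the finger opening in m, from 0 to 0.0854. In form: [{"rot": [wx, wy, wz], "dp": [tx, ty, tz], "fingers": fingers}, ...]. A call has 1 to 5 rows; each row shifts and turns the commanded pose from where the row before left it; what a row does not reach is not made up. A row lasts 1/12 s, in which the tool goes at most 41.7 mm and 7.16 degrees, less where a joint would pass 70% of its speed; a pose out of reach is approached as far as the arm can. A call is refused whole if a number of a shift passes 0.0417 or a number of a turn 0.125, either way. A call with a gripper value outside its range is refused whole. The fingers move at their own pace and stop on an object; "force" is the grip in N (left out, the last holds). Time passes only in rows, so rows that do not move let the fingers close. It gives the time, the measured TCP pose, the force and the opening at its end, in the units of the state.
- ctrl.observe(): the state, without advancing time (a new reading comes with each control period).
- ctrl.snapshot(name): name is "scene" or "top" or "wrist"; returns a dict with "color" (400x640x3 uint8, red, green, blue), "range_z" (400x640 float32, m along the optical axis (not along the pixel's ray), 0 where there is no reading), "fovy" (degrees; the focal length in pixels is half the picture's height over the tangent of half this angle, whatever the lens; pixels are square), "cx", "cy" (the principal point, pixels), "extrinsics" (4x4, takes a point from world to camera coordinates); the wrist camera has in their place "T_tool_cam" (4x4, takes a point from camera to tool coordinates, whose origin is the TCP and whose axes are the tool frame's). Camera axes: x right, y up, looking along -z (the intrinsics and any distortion apply to the point x, -y, -z); pixel columns grow to the right and rows downward; lengths in m; the calibration is good to about 2 mm. A picture is of the moment at which its call begins: read the wrist's pose just before it.
- ctrl.hand_in(): hands the job in, once; it reports no verdict.
Trained networks look in a picture, given as the dict that the camera call returned (one of the last four; its "shot" number tells which), for a name from the list of things; names that differ only in an ending like _2 or _b are one class to them, and where a whole thing is asked for, a point or a joint stands for the part that bears it (a point fixed in the world has none). Each returns a list of dicts, best first, with "p" (0 to 1); they miss things now and then, are a little off and sometimes report something else, mostly with a low value. They report only what shows in the picture. A call takes as long as a camera call. They do not tell look-alikes from the thing itself.
- ctrl.look_for(picture, target): "bbox" ([left, top, right, bottom] in pixels, round what is visible of it).
- ctrl.outline_of(picture, target): "pixels" (400x640 bool, what is visible of it) and "bbox" ([left, top, right, bottom] in pixels, round what is visible of it).
- ctrl.pinpoint(picture, target): "pixel" ([row, column] in pixels: a listed point, or the origin of a listed thing).
The state is a dict: "clock": time; "joint_positions": joint angles; "dq": joint speeds; "joint_torque": joint torques, N m; "position": TCP position; "eef_rot": TCP orientation; "contact_force": force on the tool from outside, world axes, zero at the start; "wrist_torque": the same for the moment, N m; "grip_width": finger opening in m.
Only numpy, scipy, OpenCV 4.12 (cv2) and the standard library are available. Lean on these libraries where they do the work, as an engineer would, in place of code of your own. Each camera call takes 0.05 s, during which the arm holds its last target.

## Task

The low white filter unit on the bench has a drawer held by a push-push touch latch: gently press its grey front in, feeling for the stop rather than forcing it, and let go so that it springs out. Set the bridge-handled filter cartridge flat in the tray of the open drawer, then gently press the front in again until it latches, leaving the drawer shut with the filter in it. Leave the wafer box, bottle and loupe alone.

Things in the scene. Friction and masses are not known exactly. Their poses are not given: they have to be found in the camera images.
- housing: White enamelled filter unit fixed to the bench, 220 (x) x 150 (y) x 112 mm high, black louvres on top. Origin under its centre, z up; its own -x side is the front, turned roughly to the robot's left (+y), yaw varies. Its drawer sits high in the front. Pressing unit or drawer with over 20 N breaks the latch. Each full press toggles the latch; a short press changes nothing.
- drawer_face (a point): Centre of the outer face (round black mark) of the drawer's grey front block, 32 mm thick, 130 wide, 36 to 104 mm above the bench; moves with it. Point 70 mm above bench, 30 mm proud of the housing when latched. Axes as housing: press along +x, it comes out along -x. The spring pushes out with 3 N when out, 5.5 N when shut; latch up to 3 N more; beyond 10 N is the stop. Moving at 0.1 m/s adds 1.5 N.
- drawer (a joint): Drawer travel in m, growing outward: about 0.002 latched, 0.08 out, negative when pressed in past that. It releases when pressed 7 to 21.5 mm in from latched, and relatches when pressed 6.5 to 21 mm in past it: both hidden, different each time and from each other. A firm stop follows 1 to 2.5 mm deeper. Press slowly to the stop, then back away: it follows, and springs out or latches.
- pocket (a point): Centre of the floor of the shallow tray in the drawer, moves with the drawer, axes as the housing's. It lies 68 mm inward of drawer_face and 46 mm above the bench. The tray is an aluminium pocket 64 mm (x) by 84 mm (y) with 8 mm high rims, fully clear of the housing when the drawer is out.
- filter: Filter cartridge, loose on the bench: black frame 56 mm (x) x 76 mm (y) x 8 mm with a round amber glass, and a steel bridge handle over its middle: a bar 56 mm long along x, 10 mm wide in y, 28 to 38 mm above the underside. Origin in the centre of its underside; z up. Mass about 0.15 kg. It fits the tray with its x along the drawer's x, either way round, 4 mm free on each side.
- wafer_box: Bystander: flat round white plastic box, 110 mm across, 30 mm high; origin under its centre.
- bottle: Bystander: bottle, 60 mm across, 140 mm high; origin under its centre.
- loupe: Bystander: small black loupe, 40 mm across, 40 mm high; origin under its centre.
There are look-alikes about, which are no part of the job. Leave any blue, brown or turquoise look-alike of the filter alone.

How it is judged:
On the way, in this order (a step that is already met when the one before it is completed fails the run):
1. the drawer has been released and stands fully out (value of joint drawer above 0.07 m), for 0.2 s.
2. the filter lies flat in the tray of the open drawer, let go (x of filter in the frame of pocket between -0.0075 and 0.0075 m and y of filter in the frame of pocket between -0.0075 and 0.0075 m and z of filter in the frame of pocket between -0.003 and 0.003 m and angle between filter's own z axis and vertical below 0.06 rad and value of joint drawer above 0.05 m and contact force between the fingers and filter below 0.1 N and linear speed of filter below 0.02 m/s), for 0.2 s.
At the end, for the whole second after the job is handed in: The drawer is latched shut by itself (travel between -3 and 6 mm, nobody pressing), and the filter lies flat and at rest in its tray (centre within 7.5 mm of the tray's centre each way, underside within 3 mm of the tray floor, tilted under 0.06 rad) (value of joint drawer between -0.003 and 0.006 m and x of filter in the frame of pocket between -0.0075 and 0.0075 m and y of filter in the frame of pocket between -0.0075 and 0.0075 m and z of filter in the frame of pocket between -0.003 and 0.003 m and angle between filter's own z axis and vertical below 0.06 rad and linear speed of filter below 0.01 m/s); the robot touches nothing.
It fails at once if the unit or its drawer is pressed with more than 20 N (contact force between any of the fingers, the arm and housing above 20 N).
It fails at once if a bystander is moved by more than 20 mm (distance of any of wafer_box, bottle, loupe from where it was at the start of the episode above 0.02 m).
It also fails if it takes over 70 s, if anything falls off the work surface, if the arm or the gripper's body presses on something with over 40 N, if the wrist force passes 120 N, or if a joint passes its speed limit or range.

## Working session

There is one attempt and no reset: what is moved stays moved. The work goes in short steps, Python scripts to look and compute and a tool call to move; the robot and the scene stay as the last step left them, time stands still between calls to the robot, and variables do not carry over. Pictures are saved under pics/ and viewed, and the job is handed in when it is done.

Besides the shell and the picture viewer there is one more tool, called after "Request:" as name(argument=value, ...) on one line, values as JSON. servo_tool: Moves the arm, as the interface text tells. Its arguments: {"type":"object","properties":{"increments":{"type":"array","items":{"type":"object","properties":{"rot":{"type":"array","items":{"type":"number"}},"dp":{"type":"array","items":{"type":"number"}},"fingers":{"type":"number"}}}},"force":{"type":"number"}},"required":["increments"]}

```bash
mkdir -p pics
cat > h.py <<'E'
import numpy as np, cv2
from rig import ctrl
from scipy.spatial.transform import Rotation as R
def K(p):
    f=200/np.tan(np.radians(p['fovy'])/2); return f,p['cx'],p['cy']
def tool():
    s=ctrl.observe(); q=s['eef_rot']; T=np.eye(4); T[:3,:3]=R.from_quat([q[1],q[2],q[3],q[0]]).as_matrix(); T[:3,3]=s['position']; return T
def cam2world(p,T=None):
    return np.linalg.inv(p['extrinsics']) if 'extrinsics' in p else T@p['T_tool_cam']
def cloud(p,T=None):
    f,cx,cy=K(p); v,u=np.mgrid[0:400,0:640]; z=p['range_z'].astype(float)
    P=np.stack([(u-cx)/f*z,-(v-cy)/f*z,-z,np.ones_like(z)],-1)
    W=(P@cam2world(p,T).T)[...,:3]; W[z<=0]=np.nan; return W
def atz(p,pix,h,T=None): # pix row,col -> world at height h
    f,cx,cy=K(p); C=cam2world(p,T); d=C[:3,:3]@np.array([(pix[1]-cx)/f,-(pix[0]-cy)/f,-1]); o=C[:3,3]; return o+d*(h-o[2])/d[2]
def save(p,n): cv2.imwrite(f'pics/{n}.png',p['color'][:,:,::-1])
E
python3 - <<'E'
from h import *
s=ctrl.observe(); print(s)
for n in ['scene','top','wrist']:
    T=tool(); p=ctrl.snapshot(n); save(p,n+'0'); W=cloud(p,T); print(n,[k for k in p if k not in('color','range_z')],p['fovy'],p['cx'],p['cy'])
    if n=='wrist': print(p['T_tool_cam'])
    for t in ['filter','drawer_face','pocket','housing','wafer_box','bottle','loupe']:
        try:
            for r in ctrl.pinpoint(p,t)[:4]:
                v,u=[int(round(x)) for x in r['pixel']]; print(t,round(r['p'],2),(v,u),W[min(v,399),min(u,639)].round(3))
        except Exception as e: print(t,e)
print(ctrl.observe()['clock'])
E
```

```text
{'clock': 0.0, 'joint_positions': array([-1.23470537,  0.60014428, -0.00251658,  1.60013255,  0.00180477,
        0.94291115, -0.07979772]), 'dq': array([-0.00065682,  0.00132965,  0.00087149,  0.00068863, -0.00044913,
        0.00056734,  0.00053055]), 'joint_torque': array([ 9.55526375e-04, -7.76453090e+01,  1.56539686e+00, -2.58001399e+01,
        1.23689885e-02,  9.28950700e-03, -1.55344486e-05]), 'position': array([0.29069089, 0.66366409, 0.23840255]), 'eef_rot': array([ 0.69204399,  0.14433481,  0.69215983, -0.14545565]), 'contact_force': array([ 0.28056013, -0.15993656, -1.1407737 ]), 'wrist_torque': array([0.02881107, 0.00641521, 0.05771123]), 'grip_width': 0.08560752365033396}
scene ['fovy', 'cx', 'cy', 'extrinsics', 'shot'] 45.30445253346419 317.89712504482503 201.5852418239342
filter 0.72 (234, 330) [0.512 0.118 0.009]
filter 0.69 (211, 400) [0.292 0.207 0.008]
filter 0.66 (258, 300) [0.638 0.122 0.013]
filter 0.58 (258, 364) [0.513 0.248 0.009]
drawer_face 0.71 (196, 262) [ 0.586 -0.09   0.077]
pocket 0.8 (191, 248) [ 0.62  -0.108  0.107]
wafer_box 0.98 (310, 324) [0.722 
[... 375 characters left out ...]
7]
filter 0.57 (212, 296) [0.503 0.112 0.039]
drawer_face 0.82 (180, 372) [ 0.584 -0.091  0.06 ]
pocket 0.74 (180, 396) [ 0.571 -0.146  0.115]
housing 0.98 (181, 424) [ 0.568 -0.216  0.115]
wafer_box 0.69 (139, 236) [0.71  0.279 0.028]
bottle 0.8 (239, 474) [ 0.424 -0.345  0.079]
wrist ['fovy', 'cx', 'cy', 'T_tool_cam', 'shot'] 63.148178492876234 321.32902023715286 191.9795989724061
[[ 8.73618456e-04  2.64035419e-01 -9.64512589e-01 -1.33908896e-01]
 [ 9.99999414e-01  3.86587704e-04  1.01158948e-03  1.96928917e-04]
 [ 6.39964160e-04 -9.64512907e-01 -2.64034926e-01 -6.73784686e-02]
 [ 0.00000000e+00  0.00000000e+00  0.00000000e+00  1.00000000e+00]]
loupe 0.66 (345, 240) [0.463 0.474 0.02 ]
1.2
```

View pics/scene0.png

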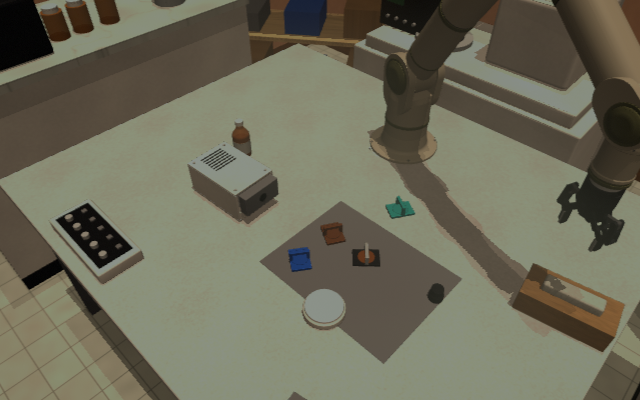

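View pics/top0.png

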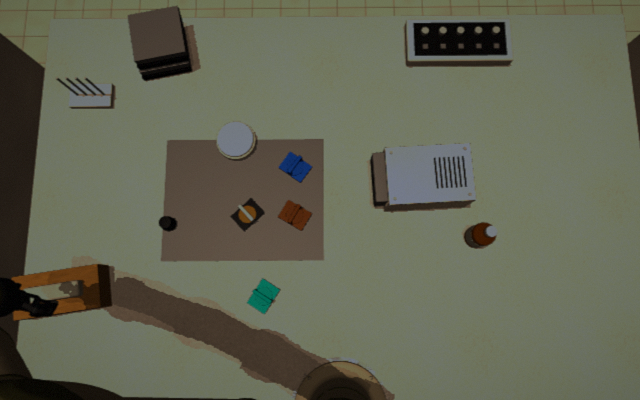

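View pics/wrist0.png

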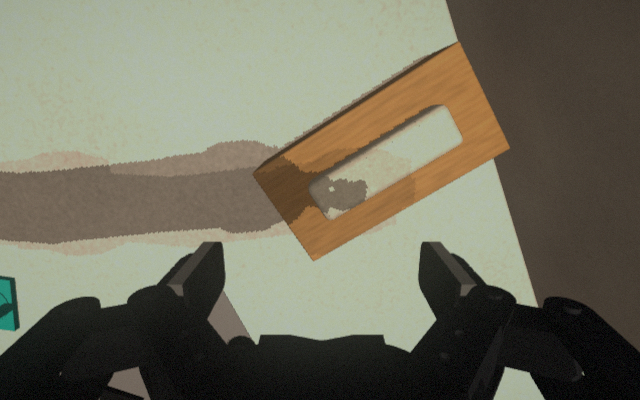

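The top view shows the amber filter at about (row 213, col 247), with blue, brown and turquoise look-alikes around it. The unit is at about (175, 430), its front facing left toward +y. Next I'll measure the housing and filter geometry.

```bash
cat > m.py <<'E'
from h import *
for n in ['top','scene']:
    p=ctrl.snapshot(n); W=cloud(p)
    x,y,z=W[...,0],W[...,1],W[...,2]
    m=(x>.4)&(x<.8)&(y<0)&(y>-.4)&(z>.105)&(z<.125)
    l,cc,st,_=cv2.connectedComponentsWithStats(m.astype(np.uint8)); k=1+st[1:,4].argmax(); m=l==k
    # project edges: rect of pixel rays at z=.112
    v,u=np.nonzero(m); P=np.array([atz(p,(a,b),.112)[:2] for a,b in zip(v,u)],dtype=np.float32)
    print(n,'housing',cv2.minAreaRect(P*1000),'medz',np.median(z[m]))
    m=(x>.4)&(x<.75)&(y<.05)&(y>-.15)&(z>.085)&(z<.125)
    # drawer-top strip
    v,u=np.nonzero(m&(z<.109));
    if len(v)>10: P=np.array([atz(p,(a,b),.104)[:2] for a,b in zip(v,u)],dtype=np.float32); print('strip',cv2.minAreaRect(P*1000))
    for r in ctrl.outline_of(p,'filter'):
        v,u=np.nonzero(r['pixels']); print('f',r['p'],r['bbox'],atz(p,(v.mean(),u.mean()),.01).round(3))
    # bar pixels in filter region
    m=(abs(x-.5)<.06)&(abs(y-.245)<.06)&(z>.026)&(z<.06)
    P=W[m][:,:2]; print('bar',len(P),P.mean(0),np.median(z[m]),cv2.minAreaRect((P*1000).astype(np.float32)))
    hsv=cv2.cvtColor(p['color'],cv2.COLOR_RGB2HSV)
    cv2.imwrite(f'pics/{n}_crop.png',cv2.resize(p['color'][180:250,210:290] if n=='top' else p['color'][230:290,320:410],None,fx=7,fy=7,interpolation=cv2.INTER_NEAREST)[:,:,::-1])
    cv2.imwrite(f'pics/{n}_crop2.png',cv2.resize(p['color'][130:220,360:490] if n=='top' else p['color'][130:230,170:290],None,fx=6,fy=6,interpolation=cv2.INTER_NEAREST)[:,:,::-1])
    for r in ctrl.pinpoint(p,'drawer_face')[:1]: print('face',atz(p,r['pixel'],.07))
E
python3 m.py
```

```text
Traceback (most recent call last):
  File "m.py", line 8, in <module>
    v,u=np.nonzero(m); P=np.array([atz(p,(a,b),.112)[:2] for a,b in zip(v,u)],dtype=np.float32)
        ~~~~~~~~~~^^^
ValueError: Calling nonzero on 0d arrays is not allowed. Use np.atleast_1d(scalar).nonzero() instead. If the context of this error is of the form `arr[nonzero(cond)]`, just use `arr[cond]`.
```

```bash
sed -i 's/l,cc,st,_=/_,l,st,_c=/' m.py; python3 m.py
```

```text
top housing ((588.1115112304688, -224.99697875976562), (150.54232788085938, 235.4390869140625), 2.7288739681243896) medz 0.11172031925574388
strip ((583.7840576171875, -118.3254165649414), (62.60956573486328, 154.81961059570312), 89.62895202636719)
f 0.96 [279.4, 150.9, 312.2, 183.7] [0.634 0.115 0.01 ]
f 0.95 [249.6, 281.2, 280.7, 310.5] [0.283 0.199 0.01 ]
f 0.93 [233.0, 200.0, 261.6, 230.5] [0.502 0.246 0.01 ]
f 0.65 [279.5, 203.0, 311.8, 228.9] [0.5   0.117 0.01 ]
bar 80 [0.502925   0.24569511] 0.03761570191269192 ((503.41119384765625, 245.8673858642578), (55.75388717651367, 9.397690773010254), 45.067527770996094)
face [ 0.57654685 -0.09549791  0.07      ]
scene housing ((593.8455200195312, -214.28720092773438), (155.61410522460938, 258.2977600097656), 2.695484161376953) medz 0.11318818294094762
strip ((592.2611083984375, -111.77257537841797), (80.77651977539062, 161.72825622558594), 88.7427978515625)
f 0.77 [352.5, 240.2, 377.7, 266.1] [0.507 0.247 0.01 ]
f 0.73 [319.7, 221.9, 345.1, 243.7] [0.503 0.121 0.01 ]
f 0.69 [288.4, 245.9, 312.5, 276.1] [0.642 0.121 0.01 ]
f 0.59 [385.9, 195.1, 415.0, 216.9] [0.285 0.198 0.01 ]
bar 70 [0.50868803 0.24950989] 0.03782745564168 ((507.1762390136719, 248.09866333007812), (57.7708740234375, 9.651241302490234), 44.33850860595703)
```

```bash
cd pics; python3 -c "
import cv2,numpy as np
a=[cv2.resize(cv2.imread(f),(400,300)) for f in ['top_crop.png','scene_crop.png','top_crop2.png','scene_crop2.png']]
cv2.imwrite('c.png',np.vstack([np.hstack(a[:2]),np.hstack(a[2:])]))"
```

```text
(no output)
```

View pics/c.png

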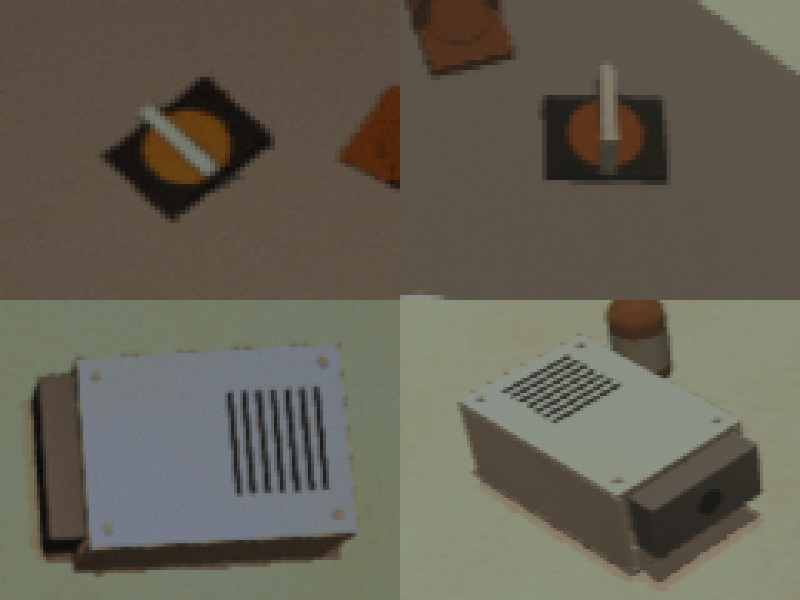

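Run:
```python
from h import *
print(tool().round(3)); s=ctrl.observe(); print(s['clock'],s['contact_force'])
a=np.radians(2.7); Rt=np.array([[0,np.cos(a),np.sin(a)],[0,np.sin(a),-np.cos(a)],[-1,0,0]])
print(np.linalg.det(Rt), R.from_matrix(Rt@tool()[:3,:3].T).as_rotvec(), R.from_matrix(Rt@np.diag([1,-1,-1])@tool()[:3,:3].T).as_rotvec())
```

```text
[[ 0.     0.401  0.916  0.291]
 [-0.     0.916 -0.401  0.664]
 [-1.     0.     0.     0.239]
 [ 0.     0.     0.     1.   ]]
1.55 [-0.12504215 -0.02294567 -0.79793661]
1.0 [ 5.01221266e-05  4.65358591e-05 -1.11090920e+00] [-5.27944144e-05  5.68629949e-05  2.03068345e+00]
```

Request:
servo_tool(increments=[{"dp":[0.0145,-0.0332,0],"rot":[0,0,-0.0555],"fingers":0},{"dp":[0.0145,-0.0332,0],"rot":[0,0,-0.0555],"fingers":0},{"dp":[0.0145,-0.0332,0],"rot":[0,0,-0.0555],"fingers":0},{"dp":[0.0145,-0.0332,0],"rot":[0,0,-0.0555],"fingers":0},{"dp":[0.0145,-0.0332,0],"rot":[0,0,-0.0555],"fingers":0}])

```text
clock: 1.97
position: [0.3638, 0.4965, 0.2394]
eef_rot: [0.665, 0.24, 0.665, -0.24]
contact_force: [0.7, 0.1, -0.4]
grip_width: 0.0255
```

Request:
servo_tool(increments=[{"dp":[0.0145,-0.0332,0],"rot":[0,0,-0.0555],"fingers":0},{"dp":[0.0145,-0.0332,0],"rot":[0,0,-0.0555],"fingers":0},{"dp":[0.0145,-0.0332,0],"rot":[0,0,-0.0555],"fingers":0},{"dp":[0.0145,-0.0332,0],"rot":[0,0,-0.0555],"fingers":0},{"dp":[0.0145,-0.0332,0],"rot":[0,0,-0.0555],"fingers":0}])

```text
clock: 2.38
position: [0.4363, 0.3305, 0.2396]
eef_rot: [0.626, 0.33, 0.625, -0.33]
contact_force: [0.9, 0.6, -0.9]
grip_width: -0.0001
```

Request:
servo_tool(increments=[{"dp":[0.0145,-0.0332,0],"rot":[0,0,-0.0555],"fingers":0},{"dp":[0.0145,-0.0332,0],"rot":[0,0,-0.0555],"fingers":0},{"dp":[0.0145,-0.0332,0],"rot":[0,0,-0.0555],"fingers":0},{"dp":[0.0145,-0.0332,0],"rot":[0,0,-0.0555],"fingers":0},{"dp":[0.0145,-0.0332,0],"rot":[0,0,-0.0555],"fingers":0}])

```text
clock: 2.8
position: [0.5089, 0.1645, 0.2396]
eef_rot: [0.574, 0.413, 0.574, -0.413]
contact_force: [0.1, 0.4, 0.0]
grip_width: 0.0002
```

Request:
servo_tool(increments=[{"dp":[0.0145,-0.0332,0],"rot":[0,0,-0.0555],"fingers":0},{"dp":[0.0145,-0.0332,0],"rot":[0,0,-0.0555],"fingers":0},{"dp":[0.0145,-0.0332,0],"rot":[0,0,-0.0555],"fingers":0},{"dp":[0.0145,-0.0332,0],"rot":[0,0,-0.0555],"fingers":0},{"dp":[0.0145,-0.0332,0],"rot":[0,0,-0.0555],"fingers":0}])

```text
clock: 3.22
position: [0.5814, -0.0016, 0.2396]
eef_rot: [0.511, 0.489, 0.511, -0.488]
contact_force: [0.2, -0.2, 0.2]
grip_width: 0.0
```

Run:
```python
from h import *
T=tool(); p=ctrl.snapshot('wrist'); save(p,'w1'); W=cloud(p,T)
for t in ['drawer_face','housing']:
  for r in ctrl.pinpoint(p,t)[:2]:
    v,u=[int(round(x)) for x in r['pixel']]; print(t,r['p'],(v,u),W[min(v,399),min(u,639)], atz(p,r['pixel'],.07,T))
s=ctrl.observe(); print(s['clock'],s['contact_force'],s['grip_width'],s['joint_positions']); print(T.round(4))
```

```text
housing 0.55 (335, 322) [ 0.58799402 -0.14547635  0.11310222] [ 0.5891835  -0.18038877  0.07      ]
3.3667 [-0.47547248  0.1693512   1.02437042] 6.0992724507628555e-05 [-0.32992099  0.44219163  0.33705881  1.95017746 -0.20067447  0.78044795
  0.16285981]
[[ 6.000e-04  9.990e-01  4.550e-02  5.814e-01]
 [ 2.000e-04  4.550e-02 -9.990e-01 -1.600e-03]
 [-1.000e+00  6.000e-04 -2.000e-04  2.396e-01]
 [ 0.000e+00  0.000e+00  0.000e+00  1.000e+00]]
```

View pics/w1.png

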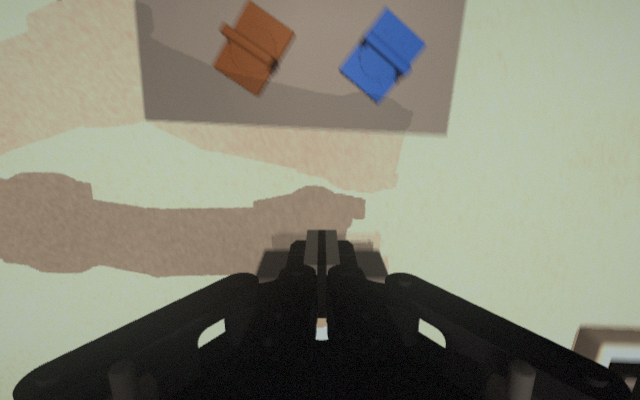

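Request:
servo_tool(increments=[{"dp":[0,0,-0.04],"fingers":0},{"dp":[0,0,-0.04],"fingers":0},{"dp":[0,-0.005,-0.04],"fingers":0},{"dp":[0,-0.012,-0.04],"fingers":0},{"dp":[0,-0.02,-0.0045],"fingers":0}])

```text
$.increments[0]: bad value
```

Run:
```python
from h import *
p=ctrl.snapshot('top'); 
q=ctrl.snapshot('scene')
a=cv2.resize(p['color'][120:240,340:500],(400,300));b=cv2.resize(q['color'][120:240,170:330],(400,300)); cv2.imwrite('pics/d1.png',np.hstack([a,b])[:,:,::-1])
print([ctrl.observe()['contact_force'] for i in range(2)])
```

```text
[array([-0.34673669, -0.00711653, -0.241994  ]), array([-0.34673669, -0.00711653, -0.241994  ])]
```

View pics/d1.png

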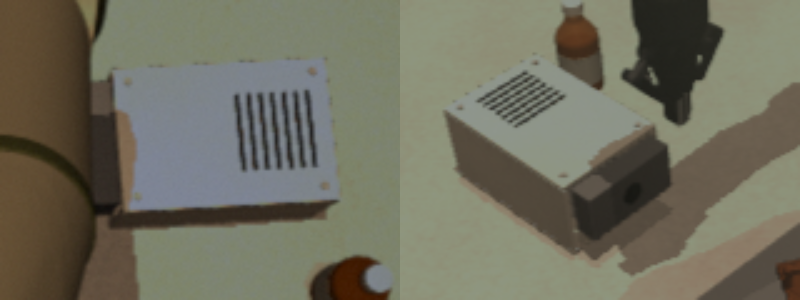

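Rows need "rot" too, so I'll include it. The view shows the gripper in front of the unit and above it, clear of the face.

Request:
servo_tool(increments=[{"dp":[0,0,-0.04],"rot":[0,0,0],"fingers":0},{"dp":[0,0,-0.04],"rot":[0,0,0],"fingers":0},{"dp":[0,-0.005,-0.04],"rot":[0,0,0],"fingers":0},{"dp":[0,-0.012,-0.04],"rot":[0,0,0],"fingers":0},{"dp":[0,-0.02,-0.0045],"rot":[0,0,0],"fingers":0}])

```text
clock: 3.88
position: [0.5776, -0.0324, 0.0688]
eef_rot: [0.511, 0.485, 0.516, -0.488]
contact_force: [-0.1, 0.1, -0.1]
grip_width: 0.0002
```

Run:
```python
from h import *
q=ctrl.snapshot('scene')
b=cv2.resize(q['color'][120:240,170:330],(640,480)); cv2.imwrite('pics/d2.png',b[:,:,::-1])
T=tool(); print(T[:3,3],ctrl.observe()['contact_force'])
```

```text
[ 0.57810146 -0.03909366  0.07071686] [-0.52422279 -4.6212456   0.64428382]
```

View pics/d2.png

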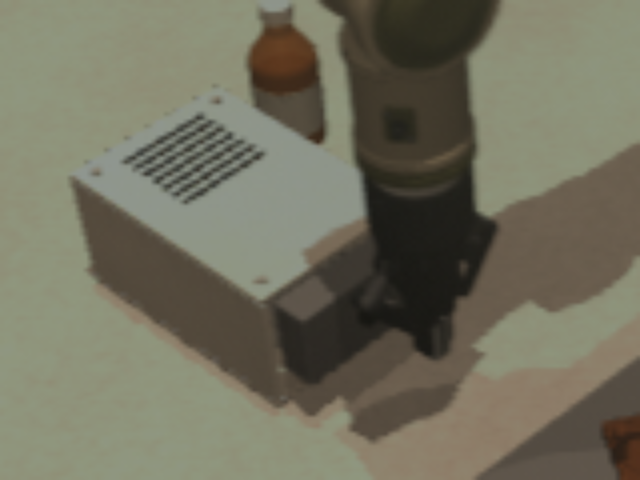

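Request:
servo_tool(increments=[{"dp":[0,-0.005,0.003],"rot":[0,0,0],"fingers":0},{"dp":[0,-0.005,0],"rot":[0,0,0],"fingers":0},{"dp":[0,-0.005,0],"rot":[0,0,0],"fingers":0},{"dp":[0,-0.003,0],"rot":[0,0,0],"fingers":0},{"dp":[0,0,0],"rot":[0,0,0],"fingers":0}])

```text
clock: 4.35
position: [0.5814, -0.055, 0.0789]
eef_rot: [0.512, 0.488, 0.511, -0.487]
contact_force: [0.0, -0.3, 0.2]
grip_width: 0.0
```

Request:
servo_tool(increments=[{"dp":[0,-0.003,0],"rot":[0,0,0],"fingers":0},{"dp":[0,-0.003,0],"rot":[0,0,0],"fingers":0},{"dp":[0,-0.003,0],"rot":[0,0,0],"fingers":0},{"dp":[0,-0.003,0],"rot":[0,0,0],"fingers":0},{"dp":[0,-0.003,0],"rot":[0,0,0],"fingers":0}])

```text
clock: 4.77
position: [0.5809, -0.0702, 0.0779]
eef_rot: [0.512, 0.488, 0.512, -0.488]
contact_force: [-0.3, -0.8, 0.0]
grip_width: 0.0002
```

Request:
servo_tool(increments=[{"dp":[0,-0.002,0],"rot":[0,0,0],"fingers":0},{"dp":[0,-0.002,0],"rot":[0,0,0],"fingers":0},{"dp":[0,-0.002,0],"rot":[0,0,0],"fingers":0},{"dp":[0,-0.002,0],"rot":[0,0,0],"fingers":0},{"dp":[0,-0.002,0],"rot":[0,0,0],"fingers":0}])

```text
clock: 5.18
position: [0.5809, -0.0798, 0.0778]
eef_rot: [0.512, 0.488, 0.512, -0.488]
contact_force: [0.2, 5.3, 0.3]
grip_width: 0.0
```

Request:
servo_tool(increments=[{"dp":[0,-0.001,0],"rot":[0,0,0],"fingers":0},{"dp":[0,-0.001,0],"rot":[0,0,0],"fingers":0},{"dp":[0,-0.001,0],"rot":[0,0,0],"fingers":0}])

```text
clock: 5.43
position: [0.5809, -0.0814, 0.0778]
eef_rot: [0.512, 0.488, 0.513, -0.487]
contact_force: [-0.5, 5.7, 1.0]
grip_width: 0.0
```

Request:
servo_tool(increments=[{"dp":[0,-0.0008,0],"rot":[0,0,0],"fingers":0},{"dp":[0,-0.0008,0],"rot":[0,0,0],"fingers":0}])

```text
clock: 5.6
position: [0.581, -0.0829, 0.0778]
eef_rot: [0.512, 0.488, 0.513, -0.487]
contact_force: [0.3, 6.8, 0.7]
grip_width: -0.0005
```

Request:
servo_tool(increments=[{"dp":[0,-0.001,0],"rot":[0,0,0],"fingers":0},{"dp":[0,-0.001,0],"rot":[0,0,0],"fingers":0}])

```text
clock: 5.77
position: [0.5811, -0.0848, 0.0779]
eef_rot: [0.512, 0.488, 0.513, -0.487]
contact_force: [0.8, 6.2, 0.4]
grip_width: 0.0003
```

Request:
servo_tool(increments=[{"dp":[0,-0.001,0],"rot":[0,0,0],"fingers":0},{"dp":[0,-0.001,0],"rot":[0,0,0],"fingers":0}])

```text
clock: 5.93
position: [0.5812, -0.0868, 0.0778]
eef_rot: [0.512, 0.488, 0.513, -0.487]
contact_force: [-0.1, 5.7, 0.2]
grip_width: 0.0001
```

Request:
servo_tool(increments=[{"dp":[0,-0.001,0],"rot":[0,0,0],"fingers":0},{"dp":[0,-0.001,0],"rot":[0,0,0],"fingers":0}])

```text
clock: 6.1
position: [0.5813, -0.0888, 0.0779]
eef_rot: [0.512, 0.488, 0.513, -0.487]
contact_force: [1.7, 6.0, -0.8]
grip_width: -0.0002
```

Request:
servo_tool(increments=[{"dp":[0,-0.001,0],"rot":[0,0,0],"fingers":0},{"dp":[0,-0.001,0],"rot":[0,0,0],"fingers":0}])

```text
clock: 6.27
position: [0.5813, -0.0909, 0.0778]
eef_rot: [0.512, 0.488, 0.512, -0.487]
contact_force: [1.7, 5.8, -0.9]
grip_width: -0.0004
```

Request:
servo_tool(increments=[{"dp":[0,-0.001,0],"rot":[0,0,0],"fingers":0},{"dp":[0,-0.001,0],"rot":[0,0,0],"fingers":0}])

```text
clock: 6.43
position: [0.5814, -0.0924, 0.0779]
eef_rot: [0.512, 0.488, 0.513, -0.487]
contact_force: [2.0, 10.1, 0.3]
grip_width: 0.0001
```

Request:
servo_tool(increments=[{"dp":[0,-0.001,0],"rot":[0,0,0],"fingers":0},{"dp":[0,-0.001,0],"rot":[0,0,0],"fingers":0}])

```text
clock: 6.6
position: [0.5814, -0.0929, 0.0778]
eef_rot: [0.512, 0.488, 0.513, -0.486]
contact_force: [1.4, 13.5, 3.5]
grip_width: 0.0001
```

Request:
servo_tool(increments=[{"dp":[0,0.004,0],"rot":[0,0,0],"fingers":0},{"dp":[0,0.006,0],"rot":[0,0,0],"fingers":0},{"dp":[0,0.008,0],"rot":[0,0,0],"fingers":0},{"dp":[0,0.01,0],"rot":[0,0,0],"fingers":0},{"dp":[0,0.01,0],"rot":[0,0,0],"fingers":0}])

```text
clock: 7.02
position: [0.5801, -0.0576, 0.0777]
eef_rot: [0.511, 0.488, 0.512, -0.488]
contact_force: [-1.5, 2.8, -0.3]
grip_width: -0.0001
```

Request:
servo_tool(increments=[{"dp":[0,0.015,0],"rot":[0,0,0],"fingers":0},{"dp":[0,0.015,0],"rot":[0,0,0],"fingers":0},{"dp":[0,0.02,0],"rot":[0,0,0],"fingers":0},{"dp":[0,0.02,0.01],"rot":[0,0,0],"fingers":0},{"dp":[0,0.025,0.03],"rot":[0,0,0],"fingers":0.06}])

```text
clock: 7.43
position: [0.5791, 0.0363, 0.1154]
eef_rot: [0.511, 0.486, 0.512, -0.49]
contact_force: [0.4, 0.6, 0.3]
grip_width: 0.0104
```

Run:
```python
from h import *
q=ctrl.snapshot('scene'); save(q,'s3')
b=cv2.resize(q['color'][120:240,170:330],(640,480)); cv2.imwrite('pics/d3.png',b[:,:,::-1])
T=tool(); print(T[:3,3],ctrl.observe()['contact_force'])
```

```text
[0.58200134 0.04342297 0.12166681] [0.40996307 5.24742593 2.4820652 ]
```

View pics/d3.png

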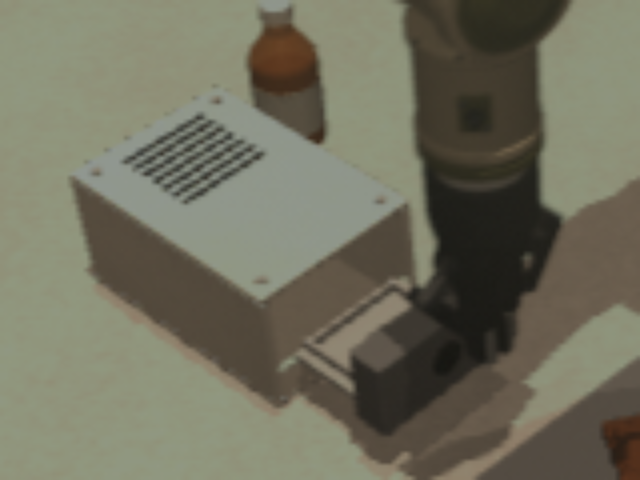

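The drawer stands out with its tray clear (top-right of the crop, around (310, 360)). Moving to hover near the filter.

Request:
servo_tool(increments=[{"dp":[-0.0171,0.023,0.015],"rot":[0,0,-0.119],"fingers":0.0854},{"dp":[-0.0171,0.023,0.015],"rot":[0,0,-0.119],"fingers":0.0854},{"dp":[-0.0171,0.023,0.015],"rot":[0,0,-0.119],"fingers":0.0854},{"dp":[-0.0171,0.023,0.011],"rot":[0,0,-0.119],"fingers":0.0854},{"dp":[-0.0171,0.023,0.011],"rot":[0,0,-0.119],"fingers":0.0854}])

```text
clock: 7.9
position: [0.4948, 0.1524, 0.1857]
eef_rot: [0.345, 0.618, 0.344, -0.617]
contact_force: [0.7, 1.3, -0.2]
grip_width: 0.0789
```

Request:
servo_tool(increments=[{"dp":[-0.0171,0.023,0.011],"rot":[0,0,-0.119],"fingers":0.0854},{"dp":[-0.0171,0.023,0],"rot":[0,0,-0.117],"fingers":0.0854},{"dp":[0,0,0],"rot":[0,0,0],"fingers":0.0854},{"dp":[0,0,0],"rot":[0,0,0],"fingers":0.0854}])

```text
clock: 8.23
position: [0.4603, 0.1994, 0.196]
eef_rot: [0.273, 0.652, 0.273, -0.652]
contact_force: [0.3, -0.1, 0.0]
grip_width: 0.0854
```

```bash
cat > w.py <<'E'
from h import *
import sys
T=tool(); p=ctrl.snapshot('wrist'); save(p,sys.argv[1]); W=cloud(p,T); x,y,z=W[...,0],W[...,1],W[...,2]
print(T.round(4)[:3])
m=(abs(x-.505)<.06)&(abs(y-.247)<.06)&(z>.032)&(z<.045)
v,u=np.nonzero(m); P=np.array([atz(p,(a,b),.038,T)[:2] for a,b in zip(v,u)],dtype=np.float32)
print('bar',m.sum(),cv2.minAreaRect(P*1000),np.median(z[m]))
m=(abs(x-.505)<.055)&(abs(y-.247)<.055)&(z<.012)&(cv2.cvtColor(p['color'],cv2.COLOR_RGB2GRAY)<45)
m=cv2.morphologyEx(m.astype(np.uint8),cv2.MORPH_OPEN,np.ones((3,3)))
v,u=np.nonzero(m); P=np.array([atz(p,(a,b),.008,T)[:2] for a,b in zip(v,u)],dtype=np.float32)
print('frame',m.sum(),cv2.minAreaRect(P*1000))
for r in ctrl.pinpoint(p,'filter')[:4]: print(r['p'],r['pixel'],atz(p,r['pixel'],0,T))
print(ctrl.observe()['clock'])
E
python3 w.py w2
```

```text
[[ 7.000e-04  7.124e-01 -7.018e-01  4.603e-01]
 [-1.000e-04 -7.018e-01 -7.124e-01  1.994e-01]
 [-1.000e+00  6.000e-04 -4.000e-04  1.960e-01]]
bar 747 ((505.5393981933594, 247.91139221191406), (54.647010803222656, 9.881707191467285), 42.634002685546875) 0.03701790165954422Traceback (most recent call last):
  File "w.py", line 11, in <module>
    print('frame',m.sum(),cv2.minAreaRect(P*1000))
                          ~~~~~~~~~~~~~~~^^^^^^^^
cv2.error: OpenCV(4.12.0) /io/opencv/modules/imgproc/src/convhull.cpp:143: error: (-215:Assertion failed) total >= 0 && (depth == CV_32F || depth == CV_32S) in function 'convexHull'
```

View pics/w2.png

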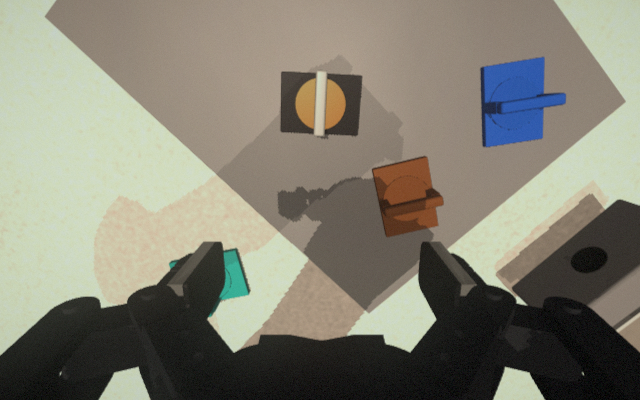

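Request:
servo_tool(increments=[{"dp":[0.0151,0.0162,-0.03],"rot":[0,0,-0.015],"fingers":0.05},{"dp":[0.0151,0.0162,-0.03],"rot":[0,0,-0.015],"fingers":0.05},{"dp":[0.015,0.0162,-0.03],"rot":[0,0,-0.015],"fingers":0.05},{"dp":[0,0,-0.02],"rot":[0,0,0],"fingers":0.05},{"dp":[0,0,0],"rot":[0,0,0],"fingers":0.05}])

```text
clock: 8.7
position: [0.5064, 0.2444, 0.0821]
eef_rot: [-0.257, -0.657, -0.256, 0.661]
contact_force: [-0.8, -0.8, -0.4]
grip_width: 0.0498
```

```bash
sed -i '/frame/d' w.py; python3 w.py w3
```

```text
[[-0.0035  0.6761 -0.7368  0.5064]
 [-0.0033 -0.7368 -0.6761  0.2444]
 [-1.      0.      0.0048  0.0821]]
bar 1573 ((506.19482421875, 248.8530731201172), (55.751060485839844, 9.751754760742188), 42.67644119262695) 0.03699519586201175
0.96 [186.3, 587.9] [0.63750812 0.11743338 0.        ]
0.57 [197.6, 317.1] [0.50614893 0.24895365 0.        ]
8.8
```

View pics/w3.png

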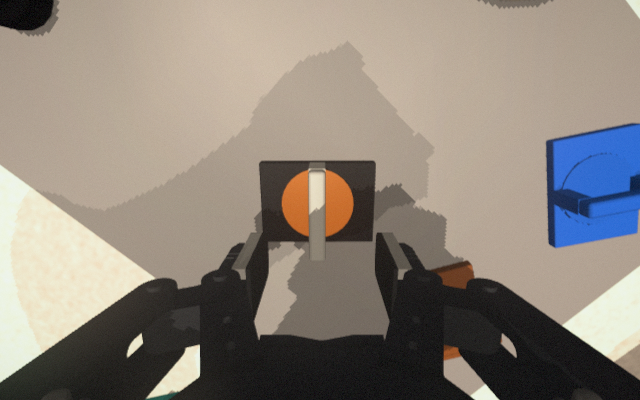

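Request:
servo_tool(increments=[{"dp":[0,0.001,-0.025],"rot":[0,0,0],"fingers":0.05},{"dp":[0,0,-0.02],"rot":[0,0,0],"fingers":0.05},{"dp":[0,0,-0.012],"rot":[0,0,0],"fingers":0.05},{"dp":[0,0,-0.005],"rot":[0,0,0],"fingers":0.05},{"dp":[0,0,0],"rot":[0,0,0],"fingers":0.05}])

```text
clock: 9.22
position: [0.5068, 0.2461, 0.0246]
eef_rot: [0.256, 0.659, 0.256, -0.659]
contact_force: [0.9, -0.5, 0.5]
grip_width: 0.05
```

Request:
servo_tool(increments=[{"dp":[0,0,0],"rot":[0,0,0],"fingers":0},{"dp":[0,0,0],"rot":[0,0,0],"fingers":0},{"dp":[0,0,0],"rot":[0,0,0],"fingers":0},{"dp":[0,0,0],"rot":[0,0,0],"fingers":0},{"dp":[0,0,0],"rot":[0,0,0],"fingers":0}], force=30)

```text
clock: 9.63
position: [0.5068, 0.2474, 0.025]
eef_rot: [0.257, 0.659, 0.257, -0.658]
contact_force: [0.1, 0.3, 7.6]
grip_width: 0.0094
```

Request:
servo_tool(increments=[{"dp":[0,0,0.01],"rot":[0,0,0],"fingers":0},{"dp":[0,0,0.02],"rot":[0,0,0],"fingers":0},{"dp":[0,0,0.03],"rot":[0,0,0],"fingers":0},{"dp":[0,0,0.03],"rot":[0,0,0],"fingers":0},{"dp":[0,0,0.03],"rot":[0,0,0],"fingers":0}])

```text
clock: 10.05
position: [0.5059, 0.2468, 0.1458]
eef_rot: [-0.257, -0.659, -0.256, 0.659]
contact_force: [-0.9, -0.5, -1.3]
grip_width: 0.0095
```

Request:
servo_tool(increments=[{"dp":[0,0,0.03],"rot":[0,0,0],"fingers":0},{"dp":[0,0,0.03],"rot":[0,0,0],"fingers":0},{"dp":[0,0,0],"rot":[0,0,0],"fingers":0},{"dp":[0,0,0],"rot":[0,0,0],"fingers":0}])

```text
clock: 10.38
position: [0.5066, 0.2476, 0.2059]
eef_rot: [0.256, 0.66, 0.257, -0.658]
contact_force: [-0.5, -0.7, -2.2]
grip_width: 0.0098
```

```bash
cat > w4.py <<'E'
from h import *
T=tool(); p=ctrl.snapshot('wrist'); save(p,'w4'); W=cloud(p,T)
V=(W-T[:3,3])@T[:3,:3]  # tool coords
m=(np.abs(V[...,1])<.05)&(np.abs(V[...,2])<.06)&(V[...,0]>-.012)&(V[...,0]<.04)
print(T.round(4)[:3], ctrl.observe()['grip_width'])
for r in ctrl.pinpoint(p,'filter')[:2]: 
  v,u=[int(round(a)) for a in r['pixel']];print(r['p'],r['pixel'],V[v,u])
q=ctrl.snapshot('top'); save(q,'t4')
W=cloud(q); x,y,z=W[...,0],W[...,1],W[...,2]
for r in ctrl.pinpoint(q,'pocket')[:2]+ctrl.pinpoint(q,'drawer_face')[:2]: print(r['p'],r['pixel'],atz(q,r['pixel'],.046),atz(q,r['pixel'],.07))
a=cv2.resize(q['color'][130:220,340:480],None,fx=5,fy=5,interpolation=cv2.INTER_CUBIC); cv2.imwrite('pics/t4c.png',a[:,:,::-1])
s=ctrl.snapshot('scene')
for r in ctrl.pinpoint(s,'pocket')[:2]: print('scene',r['p'],r['pixel'],atz(s,r['pixel'],.046))
for r in ctrl.pinpoint(s,'drawer_face')[:2]: print('scene',r['p'],r['pixel'],atz(s,r['pixel'],.07))
a=cv2.resize(s['color'][120:240,170:330],None,fx=5,fy=5,interpolation=cv2.INTER_CUBIC); cv2.imwrite('pics/s4c.png',a[:,:,::-1])
E
python3 w4.py
```

```text
[[ 0.0025  0.6768 -0.7362  0.5066]
 [ 0.0023 -0.7362 -0.6768  0.2476]
 [-1.     -0.     -0.0034  0.2059]] 0.009618945207180837
0.63 [245.2, 400.7] [0.19683458 0.08733711 0.08462444]
0.62 [232.9, 320.3] [-0.01152704 -0.00135759 -0.01565599]
0.83 [178.6, 367.1] [ 0.59106607 -0.07902667  0.046     ] [ 0.58556592 -0.07680988  0.07      ]
0.65 [178.9, 343.1] [ 0.59072462 -0.01472723  0.046     ] [ 0.58523093 -0.01372799  0.07      ]
scene 0.8 [206.2, 265.2] [ 0.58894592 -0.07560242  0.046     ]
scene 0.62 [209.4, 279.8] [ 0.58349686 -0.01527205  0.07      ]
```

View pics/w4.png

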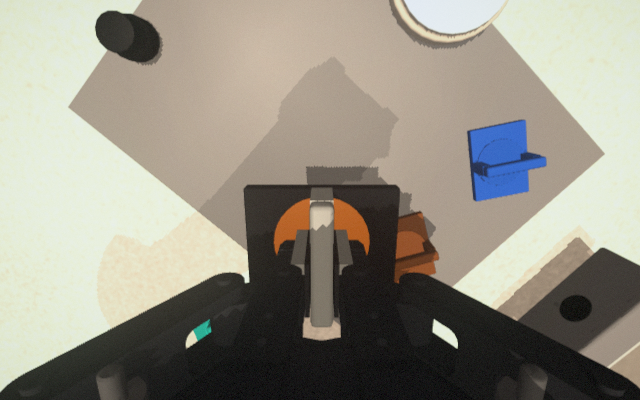

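View pics/t4c.png

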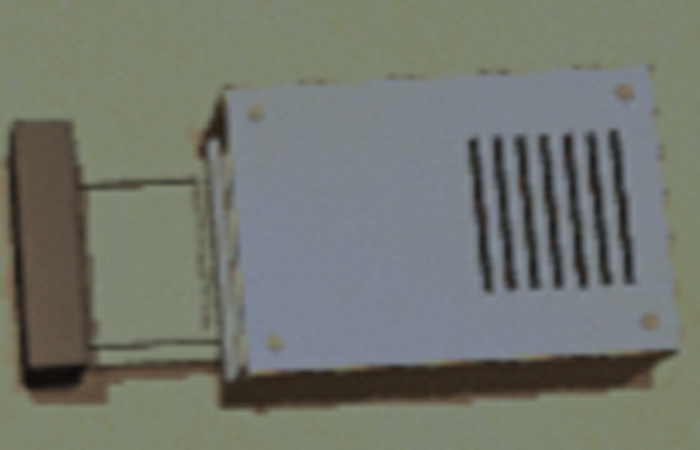

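View pics/s4c.png

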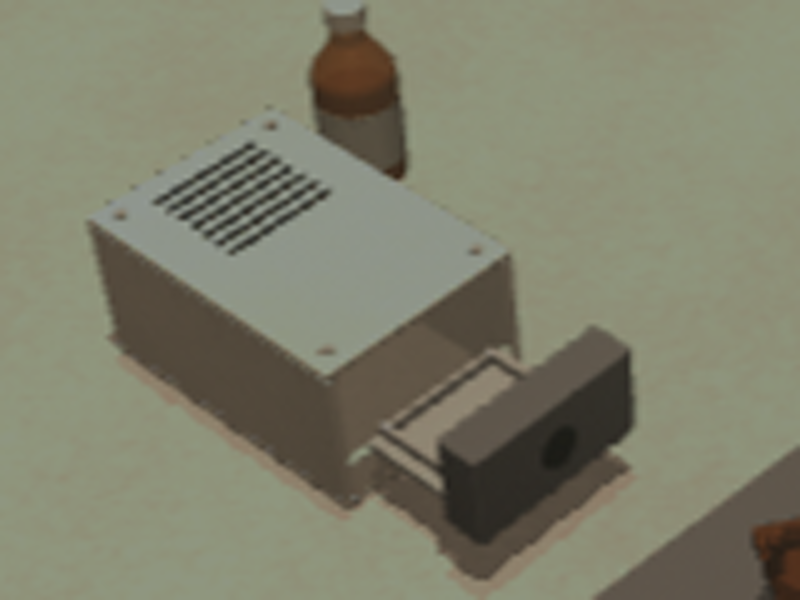

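Request:
servo_tool(increments=[{"dp":[0.0074,-0.036,0.01],"rot":[0,0,0.08],"fingers":0},{"dp":[0.0074,-0.036,0.01],"rot":[0,0,0.08],"fingers":0},{"dp":[0.0074,-0.036,0.01],"rot":[0,0,0.08],"fingers":0},{"dp":[0.0074,-0.036,0.01],"rot":[0,0,0.08],"fingers":0},{"dp":[0.0074,-0.036,0.01],"rot":[0,0,0.08],"fingers":0}])

```text
clock: 11.2
position: [0.5433, 0.0653, 0.254]
eef_rot: [-0.384, -0.594, -0.384, 0.594]
contact_force: [1.0, 0.9, -2.0]
grip_width: 0.0097
```

Request:
servo_tool(increments=[{"dp":[0.0074,-0.036,0.01],"rot":[0,0,0.08],"fingers":0},{"dp":[0.0074,-0.036,0],"rot":[0,0,0.08],"fingers":0},{"dp":[0.0074,-0.036,0],"rot":[0,0,0.08],"fingers":0},{"dp":[0.0074,-0.036,0],"rot":[0,0,0.08],"fingers":0},{"dp":[0.0074,-0.036,0],"rot":[0,0,0.08],"fingers":0}])

```text
clock: 11.62
position: [0.5803, -0.1148, 0.2635]
eef_rot: [-0.494, -0.506, -0.494, 0.506]
contact_force: [-0.1, 1.2, 0.7]
grip_width: 0.0094
```

Request:
servo_tool(increments=[{"dp":[0.0074,-0.036,0],"rot":[0,0,0.073],"fingers":0},{"dp":[0,0,0],"rot":[0,0,0],"fingers":0},{"dp":[0,0,0],"rot":[0,0,0],"fingers":0}])

```text
clock: 11.87
position: [0.5872, -0.1523, 0.2634]
eef_rot: [0.51, 0.49, 0.51, -0.491]
contact_force: [0.2, 1.1, -0.9]
grip_width: 0.0091
```

```bash
cat > w5.py <<'E'
from h import *
T=tool(); p=ctrl.snapshot('wrist'); save(p,'w5'); W=cloud(p,T)
print(T.round(4)[:3], ctrl.observe()['grip_width'])
for r in ctrl.pinpoint(p,'pocket')[:2]: 
  v,u=[int(round(a)) for a in r['pixel']];print(r['p'],r['pixel'],W[v,u],atz(p,r['pixel'],.046,T))
for t in ['filter','drawer_face']:
  for r in ctrl.pinpoint(p,t)[:1]: print(t,r['p'],r['pixel'])
np.save('w5.npy',W); np.save('T5.npy',T); import pickle; pickle.dump(p,open('p5.pkl','wb'))
E
python3 w5.py
```

```text
[[-7.000e-04  9.992e-01  3.920e-02  5.872e-01]
 [-9.000e-04  3.920e-02 -9.992e-01 -1.523e-01]
 [-1.000e+00 -8.000e-04  9.000e-04  2.634e-01]] 0.009288234207354034
0.94 [96.6, 321.2] [ 0.58336715 -0.07967805  0.04592058] [ 0.58355907 -0.07927381  0.046     ]
filter 0.61 [231.6, 324.5]
drawer_face 0.77 [18.8, 322.0]
```

View pics/w5.png

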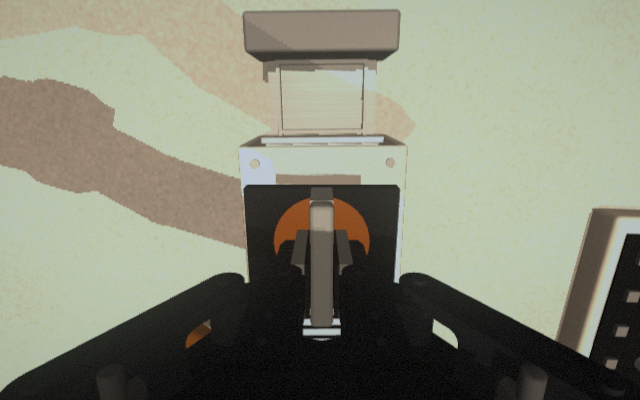

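Run:
```python
import pickle,cv2
p=pickle.load(open('p5.pkl','rb')); a=cv2.resize(p['color'][50:150,240:400],None,fx=5,fy=5,interpolation=cv2.INTER_NEAREST)
cv2.imwrite('pics/w5a.png',a[:,:,::-1])
a=cv2.resize(p['color'][175:345,230:410],None,fx=3.4,fy=3.4,interpolation=cv2.INTER_NEAREST)
a=cv2.convertScaleAbs(a,alpha=2)
cv2.imwrite('pics/w5b.png',a[:,:,::-1])
```

```text
(no output)
```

View pics/w5a.png

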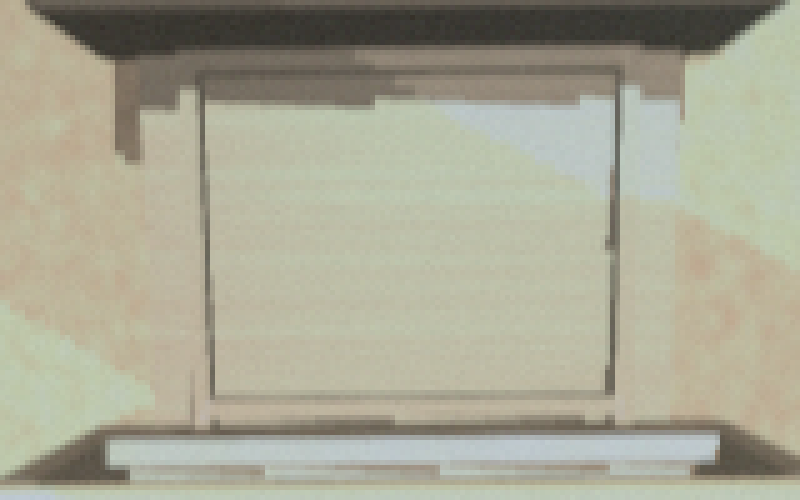

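View pics/w5b.png

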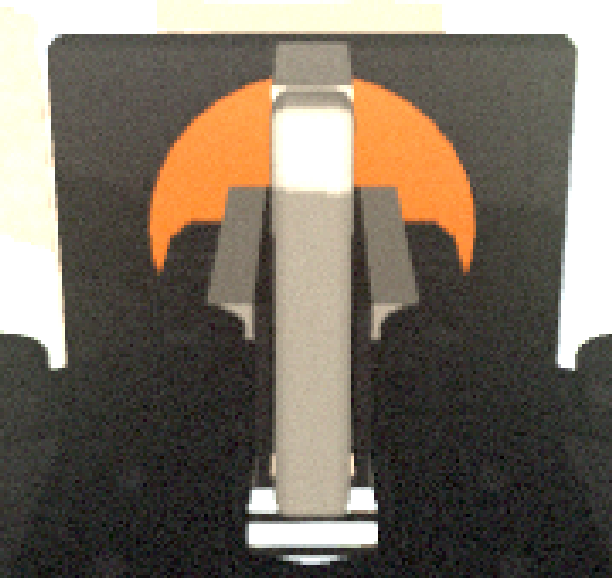

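Run:
```python
from h import *
import pickle
p=pickle.load(open('p5.pkl','rb')); T=np.load('T5.npy')
C=p['T_tool_cam']; f,cx,cy=K(p)
def intool(pix,h):
    d=C[:3,:3]@np.array([(pix[1]-cx)/f,-(pix[0]-cy)/f,-1]); o=C[:3,3]; return (o+d*(h-o[0])/d[0]).round(4)
c=[atz(p,q,.046,T) for q in [(65,281.2),(65,363),(129,282.5),(129,362)]]
print(np.round(c,4), np.mean(c,0))
L=np.array(c); print('yaw',np.degrees(np.arctan2(*(L[1]-L[0])[[1,0]])),np.degrees(np.arctan2(*(L[3]-L[2])[[1,0]])), np.linalg.norm(L[1]-L[0]),np.linalg.norm(L[2]-L[0]))
# sides: mid lateral
z=lambda x,y:(175+y/3.4,230+x/3.4)
print('bar far',intool(z(313,90),-.013),'near',intool(z(313,515),-.013))
print('frame far top edge',intool(z(313,34),.017),'far bottom',intool(z(313,34),.025))
print('frame L/R top corners',intool(z(50,45),.017),intool(z(577,45),.017),intool(z(64,365),.017),intool(z(560,365),.017))
# orientation depth check of frame plane
W=np.load('w5.npy'); V=(W-T[:3,3])@T[:3,:3]
for q in [(60,60),(560,60),(70,330),(555,330),(100,120),(500,120),(313,150),(313,450)]:
    r=z(*q); print(q,V[int(r[0]),int(r[1])].round(4))
# block rear edge / face yaw
```

```text
[[ 0.542  -0.0502  0.046 ]
 [ 0.6246 -0.047   0.046 ]
 [ 0.5437 -0.1139  0.046 ]
 [ 0.6282 -0.1106  0.046 ]] [ 0.58461819 -0.08042812  0.046     ]
yaw 2.2084122416813137 2.2061249300361916 0.08269711753001678 0.06371343482394749
bar far [-0.013  -0.0004 -0.0301] near [-0.013  -0.0004  0.0267]
frame far top edge [ 0.017  -0.0003 -0.0291] far bottom [ 0.025  -0.0003 -0.0271]
frame L/R top corners [ 0.017  -0.0374 -0.0276] [ 0.017   0.0369 -0.0275] [ 0.017  -0.0384  0.023 ] [0.017  0.0375 0.0231]
(60, 60) [ 0.018  -0.0367 -0.0254]
(560, 60) [ 0.0184  0.0346 -0.0253]
(70, 330) [ 0.0177 -0.0377  0.0174]
(555, 330) [0.016  0.036  0.0166]
(100, 120) [ 0.0181 -0.0314 -0.0162]
(500, 120) [ 0.0179  0.0266 -0.0162]
(313, 150) [-0.0128 -0.0005 -0.0228]
(313, 450) [-0.0119 -0.0005  0.0177]
```

Request:
servo_tool(increments=[{"dp":[-0.001,0.024,-0.02],"rot":[0,0,0],"fingers":0},{"dp":[-0.0005,0.024,-0.03],"rot":[0,0,0],"fingers":0},{"dp":[-0.0005,0.023,-0.03],"rot":[0,0,0],"fingers":0},{"dp":[0,0,-0.02],"rot":[0,0,0],"fingers":0},{"dp":[0,0,0],"rot":[0,0,0],"fingers":0}])

```text
clock: 12.48
position: [0.5837, -0.0738, 0.1601]
eef_rot: [0.51, 0.486, 0.514, -0.489]
contact_force: [0.2, -0.3, -1.3]
grip_width: 0.0095
```

Request:
servo_tool(increments=[{"dp":[0,0,0],"rot":[0,0,0],"fingers":0},{"dp":[0,0,0],"rot":[0,0,0],"fingers":0}])

```text
clock: 12.65
position: [0.5864, -0.0782, 0.1651]
eef_rot: [0.512, 0.489, 0.511, -0.488]
contact_force: [0.1, -0.4, -0.4]
grip_width: 0.0093
```

Run:
```python
from h import *
T=tool(); print(T.round(4)); s=ctrl.observe(); print(s['clock'],s['contact_force'],s['grip_width'])
q=ctrl.snapshot('scene'); b=cv2.resize(q['color'][120:240,170:330],(640,480)); cv2.imwrite('pics/d6.png',b[:,:,::-1])
```

```text
[[ 1.500e-03  9.990e-01  4.490e-02  5.864e-01]
 [-7.000e-04  4.490e-02 -9.990e-01 -7.820e-02]
 [-1.000e+00  1.400e-03  7.000e-04  1.651e-01]
 [ 0.000e+00  0.000e+00  0.000e+00  1.000e+00]]
12.65 [ 0.0600699  -0.42901198 -0.39997263] 0.009306393944847202
```

View pics/d6.png

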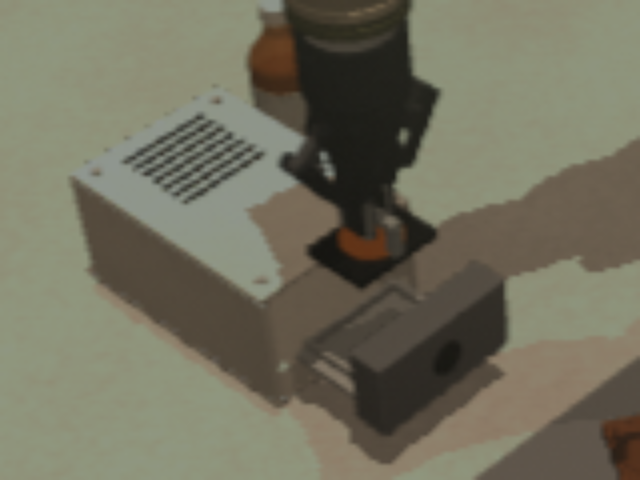

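Request:
servo_tool(increments=[{"dp":[-0.001,-0.002,-0.015],"rot":[0,0,0],"fingers":0},{"dp":[0,0,-0.02],"rot":[0,0,0],"fingers":0},{"dp":[0,0,-0.015],"rot":[0,0,0],"fingers":0},{"dp":[0,0,-0.01],"rot":[0,0,0],"fingers":0},{"dp":[0,0,0],"rot":[0,0,0],"fingers":0}])

```text
clock: 13.12
position: [0.5845, -0.0803, 0.1033]
eef_rot: [0.511, 0.489, 0.511, -0.489]
contact_force: [-0.6, 0.6, -1.1]
grip_width: 0.0089
```

Request:
servo_tool(increments=[{"dp":[0,0,0],"rot":[0,0,0],"fingers":0},{"dp":[0,0,0],"rot":[0,0,0],"fingers":0},{"dp":[0,0,0],"rot":[0,0,0],"fingers":0}])

```text
clock: 13.37
position: [0.5854, -0.0801, 0.105]
eef_rot: [0.512, 0.489, 0.511, -0.488]
contact_force: [0.1, -0.1, -0.8]
grip_width: 0.0098
```

Run:
```python
from h import *
T=tool(); print(T.round(4)); s=ctrl.observe(); print(s['clock'],s['contact_force'],s['grip_width'])
p=ctrl.snapshot('wrist'); save(p,'w6')
```

```text
[[ 1.800e-03  9.990e-01  4.480e-02  5.854e-01]
 [-2.000e-04  4.480e-02 -9.990e-01 -8.010e-02]
 [-1.000e+00  1.800e-03  2.000e-04  1.050e-01]
 [ 0.000e+00  0.000e+00  0.000e+00  1.000e+00]]
13.3667 [ 0.09258305 -0.1497976  -0.83629496] 0.009753227811667622
```

View pics/w6.png

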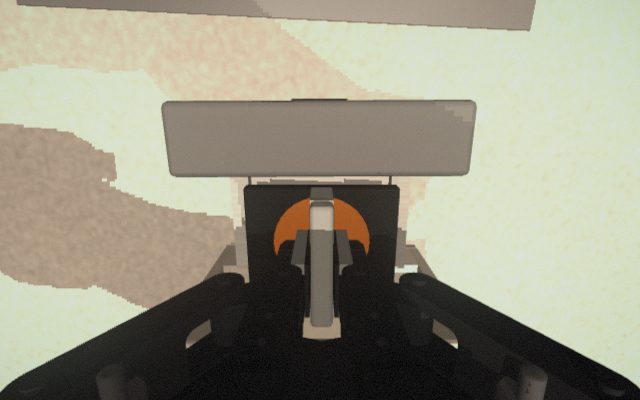

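Request:
servo_tool(increments=[{"dp":[0,-0.0012,-0.01],"rot":[0,0,0],"fingers":0},{"dp":[0,0,-0.008],"rot":[0,0,0],"fingers":0},{"dp":[0,0,-0.006],"rot":[0,0,0],"fingers":0},{"dp":[0,0,-0.004],"rot":[0,0,0],"fingers":0},{"dp":[0,0,-0.001],"rot":[0,0,0],"fingers":0}])

```text
clock: 13.83
position: [0.5841, -0.0811, 0.0736]
eef_rot: [0.511, 0.488, 0.512, -0.489]
contact_force: [-0.2, -0.1, -0.2]
grip_width: 0.0095
```

Request:
servo_tool(increments=[{"dp":[0,0,-0.001],"rot":[0,0,0],"fingers":0},{"dp":[0,0,-0.001],"rot":[0,0,0],"fingers":0},{"dp":[0,0,0],"rot":[0,0,0],"fingers":0}])

```text
clock: 14.08
position: [0.5848, -0.0811, 0.0728]
eef_rot: [0.511, 0.489, 0.511, -0.489]
contact_force: [-0.1, -0.1, -1.0]
grip_width: 0.0094
```

Request:
servo_tool(increments=[{"dp":[0,0,-0.001],"rot":[0,0,0],"fingers":0},{"dp":[0,0,-0.0005],"rot":[0,0,0],"fingers":0},{"dp":[0,0,0],"rot":[0,0,0],"fingers":0}])

```text
clock: 14.33
position: [0.5848, -0.0811, 0.0715]
eef_rot: [0.511, 0.489, 0.511, -0.489]
contact_force: [-0.5, 0.2, -1.1]
grip_width: 0.0095
```

Request:
servo_tool(increments=[{"dp":[0,0,-0.0007],"rot":[0,0,0],"fingers":0},{"dp":[0,0,-0.0007],"rot":[0,0,0],"fingers":0},{"dp":[0,0,0],"rot":[0,0,0],"fingers":0}])

```text
clock: 14.58
position: [0.5849, -0.0811, 0.071]
eef_rot: [0.511, 0.489, 0.511, -0.488]
contact_force: [-2.7, 0.8, 9.8]
grip_width: 0.0091
```

Request:
servo_tool(increments=[{"dp":[0,0,0.0007],"rot":[0,0,0],"fingers":0},{"dp":[0,0,0],"rot":[0,0,0],"fingers":0.03},{"dp":[0,0,0],"rot":[0,0,0],"fingers":0.03},{"dp":[0,0,0],"rot":[0,0,0],"fingers":0.03},{"dp":[0,0,0],"rot":[0,0,0],"fingers":0.03}])

```text
clock: 15.0
position: [0.5848, -0.0811, 0.0705]
eef_rot: [0.511, 0.489, 0.511, -0.489]
contact_force: [0.0, -1.2, -0.7]
grip_width: 0.0302
```

Request:
servo_tool(increments=[{"dp":[0,0,0.01],"rot":[0,0,0],"fingers":0.03},{"dp":[0,0,0.02],"rot":[0,0,0],"fingers":0.03},{"dp":[0,0,0.03],"rot":[0,0,0],"fingers":0.03},{"dp":[0,0,0.03],"rot":[0,0,0],"fingers":0.03},{"dp":[0,0,0.03],"rot":[0,0,0],"fingers":0.03}])

```text
clock: 15.42
position: [0.5844, -0.0812, 0.1924]
eef_rot: [0.511, 0.489, 0.511, -0.489]
contact_force: [0.7, -0.8, 0.0]
grip_width: 0.0302
```

Request:
servo_tool(increments=[{"dp":[0,-0.02,0.03],"rot":[0,0,0],"fingers":0.03},{"dp":[0,-0.02,0.03],"rot":[0,0,0],"fingers":0.03},{"dp":[0,-0.03,0.01],"rot":[0,0,0],"fingers":0.03},{"dp":[0,0,0],"rot":[0,0,0],"fingers":0.03},{"dp":[0,0,0],"rot":[0,0,0],"fingers":0.03}])

```text
clock: 15.83
position: [0.5845, -0.1531, 0.2623]
eef_rot: [0.511, 0.49, 0.51, -0.489]
contact_force: [0.2, 0.7, -1.0]
grip_width: 0.0299
```

Run:
```python
from h import *
T=tool(); p=ctrl.snapshot('wrist'); save(p,'w7'); W=cloud(p,T); print(T[:3,3])
x,y,z=W[...,0],W[...,1],W[...,2]
a=cv2.resize(p['color'][20:170,220:420],None,fx=4,fy=4,interpolation=cv2.INTER_NEAREST); cv2.imwrite('pics/w7a.png',a[:,:,::-1])
for t in ['filter','pocket','drawer_face']:
  for r in ctrl.pinpoint(p,t)[:1]:
    print(t,r['p'],r['pixel'],atz(p,r['pixel'],.046,T))
m=(abs(x-.585)<.05)&(abs(y+.08)<.04)
b=m&(z>.078)&(z<.092); P=np.array([atz(p,q,.084,T)[:2] for q in zip(*np.nonzero(b))],np.float32); print('bar',b.sum(),cv2.minAreaRect(P*1000),np.median(z[b]))
fm=m&(z>.049)&(z<.06)&(cv2.cvtColor(p['color'],cv2.COLOR_RGB2GRAY)<70); print('frame z',fm.sum(),np.percentile(z[fm],[5,50,95]))
A=np.c_[x[fm],y[fm],np.ones(fm.sum())]; print('tilt',np.linalg.lstsq(A,z[fm],rcond=None)[0])
```

```text
[ 0.58454319 -0.15305199  0.26229097]
filter 0.97 [94.9, 326.3] [ 0.58654605 -0.0781104   0.046     ]
drawer_face 0.81 [20.3, 323.2] [ 0.58038041 -0.00861412  0.046     ]
bar 892 ((586.7400512695312, -75.18788146972656), (101.46534729003906, 65.57174682617188), 3.252582550048828) 0.08303146302195533
frame z 2252 [0.05184291 0.05317091 0.05466921]
tilt [0.00233602 0.00922938 0.0526219 ]
```

View pics/w7a.png

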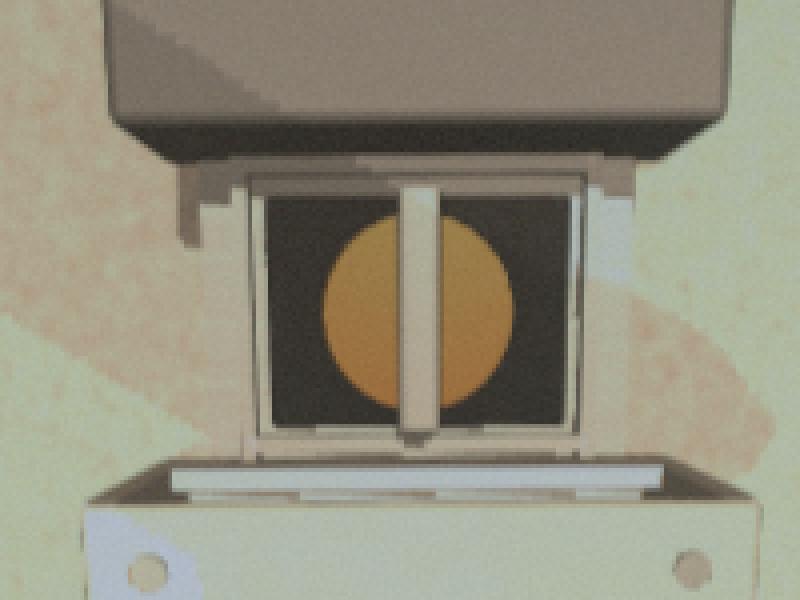

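Filter lies flat in the tray: frame top at z = 0.053, tilt under 0.01 rad, gaps visible on every side. Next, press the drawer shut.

Request:
servo_tool(increments=[{"dp":[-0.001,0.036,0],"rot":[0,0,0],"fingers":0},{"dp":[-0.001,0.036,0],"rot":[0,0,0],"fingers":0},{"dp":[-0.001,0.036,0],"rot":[0,0,0],"fingers":0},{"dp":[0,0.036,0],"rot":[0,0,0],"fingers":0},{"dp":[0,0.036,0],"rot":[0,0,0],"fingers":0}])

```text
clock: 16.45
position: [0.581, 0.0316, 0.26]
eef_rot: [0.511, 0.488, 0.512, -0.489]
contact_force: [0.7, 0.0, -0.6]
grip_width: 0.0
```

Request:
servo_tool(increments=[{"dp":[0,0.033,0],"rot":[0,0,0],"fingers":0},{"dp":[0,0,-0.035],"rot":[0,0,0],"fingers":0},{"dp":[0,0,-0.04],"rot":[0,0,0],"fingers":0},{"dp":[0,0,-0.04],"rot":[0,0,0],"fingers":0},{"dp":[0,0,-0.04],"rot":[0,0,0],"fingers":0}])

```text
clock: 16.87
position: [0.5811, 0.0636, 0.1037]
eef_rot: [0.512, 0.488, 0.512, -0.488]
contact_force: [0.5, 0.4, -0.0]
grip_width: -0.0005
```

Request:
servo_tool(increments=[{"dp":[0,-0.005,-0.02],"rot":[0,0,0],"fingers":0},{"dp":[0,-0.01,-0.008],"rot":[0,0,0],"fingers":0},{"dp":[0,-0.01,0],"rot":[0,0,0],"fingers":0},{"dp":[0,-0.008,0],"rot":[0,0,0],"fingers":0},{"dp":[0,-0.005,0],"rot":[0,0,0],"fingers":0}])

```text
clock: 17.28
position: [0.582, 0.0228, 0.0782]
eef_rot: [0.511, 0.489, 0.511, -0.489]
contact_force: [0.3, 0.4, 0.3]
grip_width: 0.0002
```

Request:
servo_tool(increments=[{"dp":[0,-0.004,0],"rot":[0,0,0],"fingers":0},{"dp":[0,-0.004,0],"rot":[0,0,0],"fingers":0},{"dp":[0,-0.003,0],"rot":[0,0,0],"fingers":0},{"dp":[0,-0.003,0],"rot":[0,0,0],"fingers":0},{"dp":[0,-0.003,0],"rot":[0,0,0],"fingers":0}])

```text
clock: 17.7
position: [0.5819, 0.007, 0.078]
eef_rot: [0.511, 0.489, 0.511, -0.488]
contact_force: [-0.1, -0.0, 0.8]
grip_width: 0.0
```

Request:
servo_tool(increments=[{"dp":[0,-0.003,0],"rot":[0,0,0],"fingers":0},{"dp":[0,-0.003,0],"rot":[0,0,0],"fingers":0},{"dp":[0,-0.003,0],"rot":[0,0,0],"fingers":0},{"dp":[0,-0.003,0],"rot":[0,0,0],"fingers":0},{"dp":[0,-0.003,0],"rot":[0,0,0],"fingers":0}])

```text
clock: 18.12
position: [0.582, -0.0074, 0.0777]
eef_rot: [0.511, 0.489, 0.511, -0.488]
contact_force: [1.5, 4.2, -0.1]
grip_width: 0.0001
```

Request:
servo_tool(increments=[{"dp":[0,-0.003,0],"rot":[0,0,0],"fingers":0},{"dp":[0,-0.003,0],"rot":[0,0,0],"fingers":0},{"dp":[0,-0.003,0],"rot":[0,0,0],"fingers":0},{"dp":[0,-0.003,0],"rot":[0,0,0],"fingers":0},{"dp":[0,-0.003,0],"rot":[0,0,0],"fingers":0}])

```text
clock: 18.53
position: [0.5825, -0.0231, 0.0778]
eef_rot: [0.512, 0.489, 0.511, -0.488]
contact_force: [4.0, 4.2, -0.1]
grip_width: 0.0
```

Request:
servo_tool(increments=[{"dp":[0.0004,-0.003,0],"rot":[0,0,0],"fingers":0},{"dp":[0.0003,-0.003,0],"rot":[0,0,0],"fingers":0},{"dp":[0.0003,-0.003,0],"rot":[0,0,0],"fingers":0},{"dp":[0.0002,-0.003,0],"rot":[0,0,0],"fingers":0},{"dp":[0.0002,-0.003,0],"rot":[0,0,0],"fingers":0}])

```text
clock: 18.95
position: [0.5832, -0.0381, 0.0778]
eef_rot: [0.511, 0.489, 0.511, -0.488]
contact_force: [1.7, 4.3, 2.5]
grip_width: 0.0004
```

Request:
servo_tool(increments=[{"dp":[0.0002,-0.003,0],"rot":[0,0,0],"fingers":0},{"dp":[0.0002,-0.003,0],"rot":[0,0,0],"fingers":0},{"dp":[0.0002,-0.003,0],"rot":[0,0,0],"fingers":0},{"dp":[0.0002,-0.003,0],"rot":[0,0,0],"fingers":0},{"dp":[0.0002,-0.003,0],"rot":[0,0,0],"fingers":0}])

```text
clock: 19.37
position: [0.5839, -0.0523, 0.0777]
eef_rot: [0.511, 0.489, 0.512, -0.488]
contact_force: [0.9, 8.2, 5.1]
grip_width: -0.0001
```

Request:
servo_tool(increments=[{"dp":[0.0002,-0.003,0],"rot":[0,0,0],"fingers":0},{"dp":[0.0002,-0.003,0],"rot":[0,0,0],"fingers":0},{"dp":[0.0002,-0.003,0],"rot":[0,0,0],"fingers":0},{"dp":[0.0002,-0.003,0],"rot":[0,0,0],"fingers":0},{"dp":[0.0002,-0.003,0],"rot":[0,0,0],"fingers":0}])

```text
clock: 19.78
position: [0.5845, -0.0651, 0.0777]
eef_rot: [0.51, 0.488, 0.513, -0.488]
contact_force: [-0.8, 18.6, 7.6]
grip_width: -0.0004
```

That force is too high for this point in the travel, so I'm easing off now and taking a look.

Request:
servo_tool(increments=[{"dp":[0,0.005,0],"rot":[0,0,0],"fingers":0}])

```text
clock: 19.87
position: [0.5844, -0.0629, 0.0777]
eef_rot: [0.51, 0.489, 0.512, -0.489]
contact_force: [-1.8, 3.2, 1.9]
grip_width: 0.0001
```

Run:
```python
from h import *
s=ctrl.observe(); print(s['position'],s['contact_force'],s['wrist_torque'],s['joint_positions'],s['joint_torque']); print(tool().round(3))
q=ctrl.snapshot('scene'); b=cv2.resize(q['color'][120:240,170:330],(760,570),interpolation=cv2.INTER_CUBIC); cv2.imwrite('pics/d8.png',b[:,:,::-1])
q=ctrl.snapshot('top'); b=cv2.resize(q['color'][130:220,340:480],None,fx=5,fy=5); cv2.imwrite('pics/t8.png',b[:,:,::-1])
```

```text
[ 0.58441362 -0.06294643  0.07772333] [-1.84380809  3.17274731  1.89545445] [0.56889749 0.04756184 0.02166806] [-0.16252282  0.67541126  0.26149239  2.05110493 -0.37409851  0.4612914
  0.42662245] [  2.36561604 -67.90366173   7.1596612  -13.21342438   0.27131813
  -0.18634502   0.30837977]
[[-0.001  0.999  0.045  0.584]
 [ 0.001  0.045 -0.999 -0.063]
 [-1.    -0.001 -0.001  0.078]
 [ 0.     0.     0.     1.   ]]
```

View pics/d8.png

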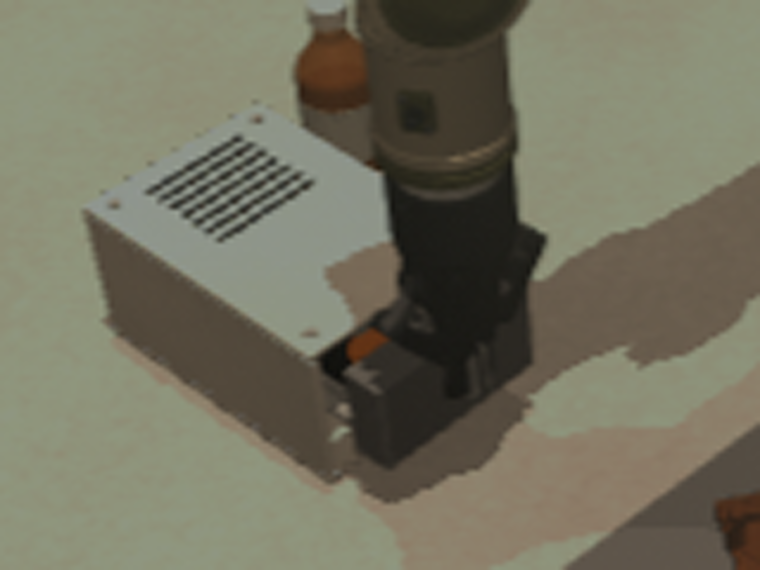

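View pics/t8.png

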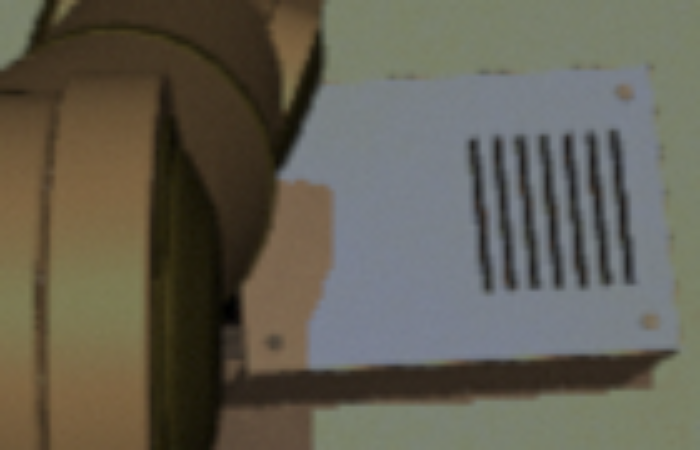

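The filter seems to have tipped: amber glass shows above the block at about (345, 365) of the crop. I'll back out so the drawer comes open, then inspect.

Request:
servo_tool(increments=[{"dp":[0,0.006,0],"rot":[0,0,0],"fingers":0},{"dp":[-0.0003,0.008,0],"rot":[0,0,0],"fingers":0},{"dp":[-0.0003,0.008,0],"rot":[0,0,0],"fingers":0},{"dp":[-0.0003,0.008,0],"rot":[0,0,0],"fingers":0},{"dp":[-0.0003,0.008,0],"rot":[0,0,0],"fingers":0}])

```text
clock: 20.38
position: [0.5833, -0.0242, 0.0774]
eef_rot: [0.511, 0.488, 0.511, -0.489]
contact_force: [-1.5, 2.0, -1.4]
grip_width: -0.0
```

Request:
servo_tool(increments=[{"dp":[0,0.008,0],"rot":[0,0,0],"fingers":0},{"dp":[0,0.01,0],"rot":[0,0,0],"fingers":0},{"dp":[0,0.01,0],"rot":[0,0,0],"fingers":0},{"dp":[0,0.015,0],"rot":[0,0,0],"fingers":0},{"dp":[0,0.02,0],"rot":[0,0,0],"fingers":0}])

```text
clock: 20.8
position: [0.5847, 0.0373, 0.078]
eef_rot: [0.511, 0.489, 0.51, -0.489]
contact_force: [-0.2, 0.3, 0.3]
grip_width: 0.0001
```

Run:
```python
from h import *
print(ctrl.observe()['position'],ctrl.observe()['clock'])
q=ctrl.snapshot('scene'); b=cv2.resize(q['color'][120:240,170:330],(760,570),interpolation=cv2.INTER_CUBIC); cv2.imwrite('pics/d9.png',b[:,:,::-1])
```

```text
[0.58470397 0.03730823 0.07795098] 20.8
```

View pics/d9.png

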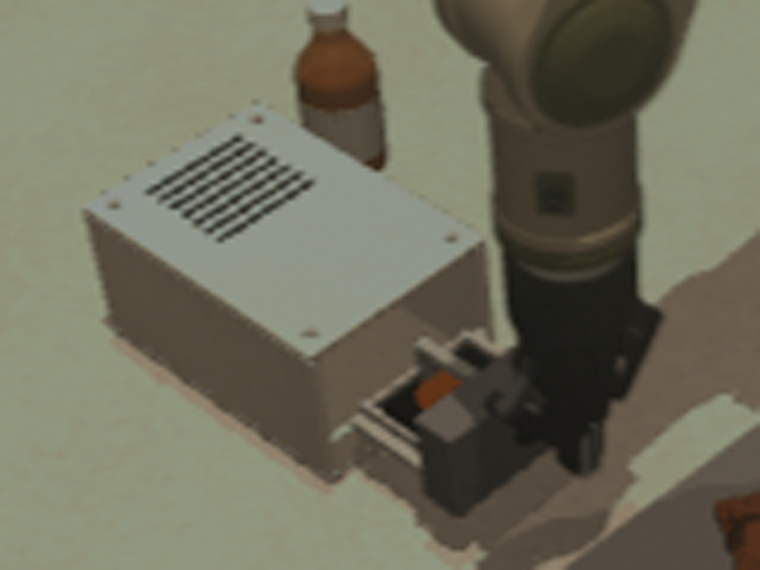

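Request:
servo_tool(increments=[{"dp":[0,0.01,0.035],"rot":[0,0,0],"fingers":0},{"dp":[0,0,0.04],"rot":[0,0,0],"fingers":0},{"dp":[0,0,0.04],"rot":[0,0,0],"fingers":0},{"dp":[0,0,0.04],"rot":[0,0,0],"fingers":0},{"dp":[0,-0.02,0.03],"rot":[0,0,0],"fingers":0}])

```text
clock: 21.27
position: [0.5851, 0.0317, 0.2658]
eef_rot: [0.513, 0.489, 0.512, -0.486]
contact_force: [0.6, 1.0, 0.6]
grip_width: -0.0002
```

Request:
servo_tool(increments=[{"dp":[0,-0.035,0],"rot":[0,0,0],"fingers":0},{"dp":[0,-0.035,0],"rot":[0,0,0],"fingers":0},{"dp":[0,-0.035,0],"rot":[0,0,0],"fingers":0},{"dp":[0,-0.035,0],"rot":[0,0,0],"fingers":0},{"dp":[0,-0.035,0],"rot":[0,0,0],"fingers":0}])

```text
clock: 21.68
position: [0.5843, -0.1485, 0.2632]
eef_rot: [0.512, 0.489, 0.511, -0.488]
contact_force: [0.5, -0.2, 1.0]
grip_width: -0.0002
```

Request:
servo_tool(increments=[{"dp":[0,-0.012,0],"rot":[0,0,0],"fingers":0},{"dp":[0,0,0],"rot":[0,0,0],"fingers":0},{"dp":[0,0,0],"rot":[0,0,0],"fingers":0}])

```text
clock: 21.93
position: [0.5841, -0.1593, 0.2627]
eef_rot: [0.511, 0.489, 0.511, -0.489]
contact_force: [-0.5, 0.9, -0.5]
grip_width: 0.0002
```

```bash
cat > look.py <<'E'
from h import *
import sys
T=tool(); p=ctrl.snapshot('wrist'); save(p,sys.argv[1]); W=cloud(p,T); print(T[:3,3])
x,y,z=W[...,0],W[...,1],W[...,2]
a=cv2.resize(p['color'][20:170,220:420],None,fx=4,fy=4,interpolation=cv2.INTER_NEAREST); cv2.imwrite(f'pics/{sys.argv[1]}a.png',a[:,:,::-1])
for t in ['filter','pocket','drawer_face']:
  for r in ctrl.pinpoint(p,t)[:1]:
    print(t,r['p'],r['pixel'],atz(p,r['pixel'],.046,T))
m=(abs(x-.585)<.05)&(abs(y+.08)<.04)
fm=m&(z>.045)&(z<.065)&(cv2.cvtColor(p['color'],cv2.COLOR_RGB2GRAY)<70); print('frame z',fm.sum(),np.percentile(z[fm],[5,50,95]))
A=np.c_[x[fm],y[fm],np.ones(fm.sum())]; print('tilt',np.linalg.lstsq(A,z[fm],rcond=None)[0])
c=322
for v in range(20,175,4): print(v,[W[v,u].round(3).tolist() for u in (300,322,)])
import pickle; pickle.dump((p,T),open(f'{sys.argv[1]}.pkl','wb'))
print(ctrl.observe()['clock'])
E
python3 look.py w10
```

```text
[ 0.58411125 -0.1592827   0.26267705]
filter 0.96 [90.0, 327.5] [ 0.58660885 -0.07932198  0.046     ]
pocket 0.48 [213.9, 325.6] [ 0.59088822 -0.21389311  0.046     ]
drawer_face 0.58 [13.8, 323.6] [ 0.57944354 -0.00888886  0.046     ]
frame z 2424 [0.05192123 0.05323771 0.05802265]
tilt [-0.0021099   0.04313506  0.05823617]
20 [[0.561, -0.028, 0.103], [0.578, -0.027, 0.103]]
24 [[0.561, -0.031, 0.102], [0.579, -0.03, 0.103]]
28 [[0.561, -0.034, 0.102], [0.579, -0.033, 0.103]]
32 [[0.561, -0.037, 0.103], [0.579, -0.036, 0.104]]
36 [[0.561, -0.04, 0.103], [0.579, -0.039, 0.103]]
40 [[0.561, -0.043, 0.104], [0.579, -0.042, 0.103]]
44 [[0.561, -0.045, 0.097], [0.579, -0.044, 0.095]]
48 [[0.559, -0.045, 0.074], [0.579, -0.044, 0.074]]
52 [[0.558, -0.045, 0.052], [0.579, -0.044, 0.054]]
56 [[0.558, -0.049, 0.054], [0.58, -0.048, 0.053]]
60 [[0.558, -0.052, 0.045], [0.58, -0.055, 0.083]]
64 [[0.558, -0.056, 0.054], [0.58, -0.059, 0.083]]
68 [[0.558, -0.06, 0.054], [0.58, -0.062, 0.083]]
72 [[0.558, -0.064, 0.053], [0.58, -0.065, 0.083]]
76 [[0.558, -0.067, 0.053], [0.58, -0.069, 0.082]]
80
[... 565 characters left out ...]
0.044]]
124 [[0.56, -0.114, 0.054], [0.582, -0.113, 0.053]]
128 [[0.556, -0.123, -0.002], [0.583, -0.121, -0.0]]
132 [[0.559, -0.124, 0.033], [0.583, -0.123, 0.033]]
136 [[0.559, -0.129, 0.033], [0.583, -0.127, 0.035]]
140 [[0.564, -0.124, 0.112], [0.583, -0.124, 0.111]]
144 [[0.564, -0.128, 0.111], [0.583, -0.127, 0.11]]
148 [[0.564, -0.131, 0.111], [0.583, -0.131, 0.11]]
152 [[0.564, -0.135, 0.112], [0.583, -0.134, 0.111]]
156 [[0.564, -0.138, 0.113], [0.583, -0.138, 0.111]]
160 [[0.564, -0.142, 0.111], [0.583, -0.141, 0.111]]
164 [[0.564, -0.146, 0.111], [0.584, -0.145, 0.11]]
168 [[0.564, -0.149, 0.112], [0.584, -0.148, 0.112]]
172 [[0.564, -0.153, 0.111], [0.584, -0.152, 0.112]]
22.1333
```

View pics/w10a.png

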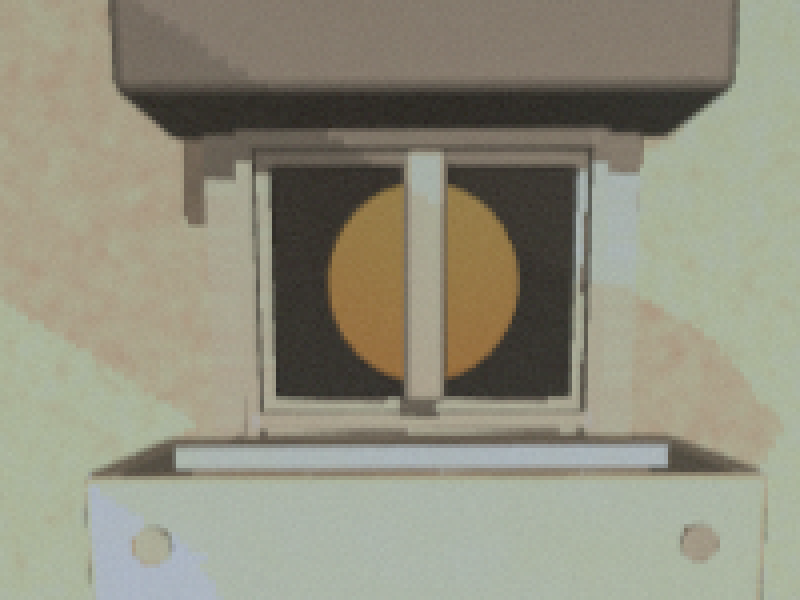

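Run:
```python
from h import *
q=ctrl.snapshot('scene'); save(q,'s10'); W=cloud(q)
for h in (.05,.08,.1,.12): print(h,atz(q,(192.6,246.8),h).round(3), atz(q,(202,262),h).round(3))
print('cam',np.linalg.inv(q['extrinsics'])[:3,3])
b=cv2.resize(q['color'][120:240,170:330],(760,570),interpolation=cv2.INTER_CUBIC); cv2.imwrite('pics/d10.png',b[:,:,::-1])
```

```text
0.05 [ 0.591 -0.158  0.05 ] [ 0.586 -0.093  0.05 ]
0.08 [ 0.61  -0.131  0.08 ] [ 0.605 -0.067  0.08 ]
0.1 [ 0.622 -0.112  0.1  ] [ 0.618 -0.05   0.1  ]
0.12 [ 0.635 -0.094  0.12 ] [ 0.63  -0.034  0.12 ]
cam [1.21580468 0.75106866 1.04661773]
```

View pics/d10.png

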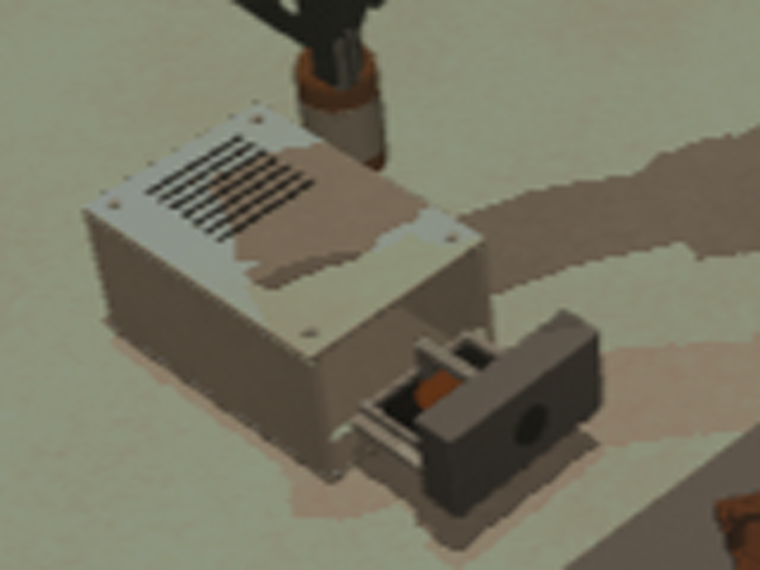

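Projecting that view back, the amber lies where a flat filter would be, so the filter did not tip. The wrist view confirms it is flat and in place. I'll press again, slower and in short checked steps that follow the drawer axis.

Request:
servo_tool(increments=[{"dp":[-0.001,0.038,0],"rot":[0,0,0],"fingers":0},{"dp":[-0.001,0.038,0],"rot":[0,0,0],"fingers":0},{"dp":[0,0.038,0],"rot":[0,0,0],"fingers":0},{"dp":[0,0.038,0],"rot":[0,0,0],"fingers":0},{"dp":[0,0.038,0],"rot":[0,0,0],"fingers":0}])

```text
clock: 22.6
position: [0.5816, 0.0337, 0.2628]
eef_rot: [0.511, 0.488, 0.511, -0.488]
contact_force: [0.6, 0.0, 0.2]
grip_width: 0.0001
```

Request:
servo_tool(increments=[{"dp":[0,0.03,0],"rot":[0,0,0],"fingers":0},{"dp":[0,0,-0.035],"rot":[0,0,0],"fingers":0},{"dp":[0,0,-0.04],"rot":[0,0,0],"fingers":0},{"dp":[0,0,-0.04],"rot":[0,0,0],"fingers":0},{"dp":[0,0,-0.04],"rot":[0,0,0],"fingers":0}])

```text
clock: 23.02
position: [0.5819, 0.0627, 0.1065]
eef_rot: [0.512, 0.488, 0.512, -0.488]
contact_force: [0.4, -0.1, -0.6]
grip_width: 0.0003
```

Request:
servo_tool(increments=[{"dp":[0,-0.005,-0.02],"rot":[0,0,0],"fingers":0},{"dp":[0,-0.01,-0.008],"rot":[0,0,0],"fingers":0},{"dp":[0,-0.01,0],"rot":[0,0,0],"fingers":0},{"dp":[0,-0.008,0],"rot":[0,0,0],"fingers":0},{"dp":[0,0,0],"rot":[0,0,0],"fingers":0}])

```text
clock: 23.43
position: [0.5825, 0.0259, 0.0807]
eef_rot: [0.511, 0.489, 0.51, -0.489]
contact_force: [-0.2, -0.9, 0.6]
grip_width: 0.0004
```

Request:
servo_tool(increments=[{"dp":[0,-0.004,-0.004],"rot":[0,0,0],"fingers":0},{"dp":[0,-0.004,0],"rot":[0,0,0],"fingers":0},{"dp":[0,-0.004,0],"rot":[0,0,0],"fingers":0},{"dp":[0,-0.003,0],"rot":[0,0,0],"fingers":0},{"dp":[0,-0.003,0],"rot":[0,0,0],"fingers":0}])

```text
clock: 23.85
position: [0.5821, 0.0098, 0.076]
eef_rot: [0.511, 0.489, 0.511, -0.488]
contact_force: [-0.7, 0.1, -0.8]
grip_width: -0.0
```

Request:
servo_tool(increments=[{"dp":[0.0001,-0.0025,0],"rot":[0,0,0],"fingers":0},{"dp":[0.0001,-0.0025,0],"rot":[0,0,0],"fingers":0},{"dp":[0.0001,-0.0025,0],"rot":[0,0,0],"fingers":0},{"dp":[0.0001,-0.0025,0],"rot":[0,0,0],"fingers":0},{"dp":[0.0001,-0.0025,0],"rot":[0,0,0],"fingers":0}])

```text
clock: 24.27
position: [0.5825, -0.0024, 0.0756]
eef_rot: [0.511, 0.489, 0.511, -0.489]
contact_force: [-1.0, 3.8, 0.9]
grip_width: -0.0
```

Request:
servo_tool(increments=[{"dp":[0.0001,-0.0025,0],"rot":[0,0,0],"fingers":0},{"dp":[0.0001,-0.0025,0],"rot":[0,0,0],"fingers":0},{"dp":[0.0001,-0.0025,0],"rot":[0,0,0],"fingers":0},{"dp":[0.0001,-0.0025,0],"rot":[0,0,0],"fingers":0},{"dp":[0.0001,-0.0025,0],"rot":[0,0,0],"fingers":0}])

```text
clock: 24.68
position: [0.583, -0.015, 0.0757]
eef_rot: [0.511, 0.489, 0.511, -0.488]
contact_force: [0.5, 4.2, 0.2]
grip_width: 0.0001
```

Request:
servo_tool(increments=[{"dp":[0.0001,-0.0025,0],"rot":[0,0,0],"fingers":0},{"dp":[0.0001,-0.0025,0],"rot":[0,0,0],"fingers":0},{"dp":[0.0001,-0.0025,0],"rot":[0,0,0],"fingers":0},{"dp":[0.0001,-0.0025,0],"rot":[0,0,0],"fingers":0},{"dp":[0.0001,-0.0025,0],"rot":[0,0,0],"fingers":0}])

```text
clock: 25.1
position: [0.5837, -0.0277, 0.0757]
eef_rot: [0.511, 0.489, 0.511, -0.489]
contact_force: [1.5, 3.9, -0.1]
grip_width: 0.0001
```

Request:
servo_tool(increments=[{"dp":[0.0001,-0.0025,0],"rot":[0,0,0],"fingers":0},{"dp":[0.0001,-0.0025,0],"rot":[0,0,0],"fingers":0},{"dp":[0.0001,-0.0025,0],"rot":[0,0,0],"fingers":0},{"dp":[0.0001,-0.0025,0],"rot":[0,0,0],"fingers":0}])

```text
clock: 25.43
position: [0.5841, -0.0376, 0.0757]
eef_rot: [0.511, 0.489, 0.511, -0.488]
contact_force: [1.5, 4.7, -1.2]
grip_width: -0.0001
```

Steady so far. Now short 2–3 row calls through the zone where it went wrong.

Request:
servo_tool(increments=[{"dp":[0.0001,-0.002,0],"rot":[0,0,0],"fingers":0},{"dp":[0.0001,-0.002,0],"rot":[0,0,0],"fingers":0},{"dp":[0.0001,-0.002,0],"rot":[0,0,0],"fingers":0}])

```text
clock: 25.68
position: [0.5844, -0.0434, 0.0757]
eef_rot: [0.511, 0.489, 0.511, -0.488]
contact_force: [2.0, 5.2, -0.5]
grip_width: -0.0002
```

Request:
servo_tool(increments=[{"dp":[0.0001,-0.002,0],"rot":[0,0,0],"fingers":0},{"dp":[0.0001,-0.002,0],"rot":[0,0,0],"fingers":0},{"dp":[0.0001,-0.002,0],"rot":[0,0,0],"fingers":0}])

```text
clock: 25.93
position: [0.5847, -0.049, 0.0757]
eef_rot: [0.511, 0.489, 0.511, -0.488]
contact_force: [2.3, 6.9, -1.0]
grip_width: 0.0002
```

Request:
servo_tool(increments=[{"dp":[0.0001,-0.0015,0],"rot":[0,0,0],"fingers":0},{"dp":[0.0001,-0.0015,0],"rot":[0,0,0],"fingers":0}])

```text
clock: 26.1
position: [0.5848, -0.0519, 0.0757]
eef_rot: [0.511, 0.489, 0.511, -0.488]
contact_force: [2.6, 7.3, -0.5]
grip_width: 0.0001
```

Run:
```python
from h import *
s=ctrl.observe(); print(s['position'],s['contact_force'],s['wrist_torque'],s['clock'])
q=ctrl.snapshot('scene'); b=cv2.resize(q['color'][140:230,220:320],(780,702),interpolation=cv2.INTER_CUBIC)[:600]; cv2.imwrite('pics/d11.png',b[:,:,::-1])
T=tool(); p=ctrl.snapshot('wrist'); save(p,'w11'); print(ctrl.observe()['contact_force'],ctrl.observe()['position'])
```

```text
[ 0.58480155 -0.05192457  0.07566399] [ 2.62141839  7.26004284 -0.46920244] [ 1.44105661 -0.40343936  0.00894128] 26.1
[ 2.24718377  4.76686875 -0.39405689] [ 0.58482237 -0.05250195  0.0756619 ]
```

View pics/d11.png

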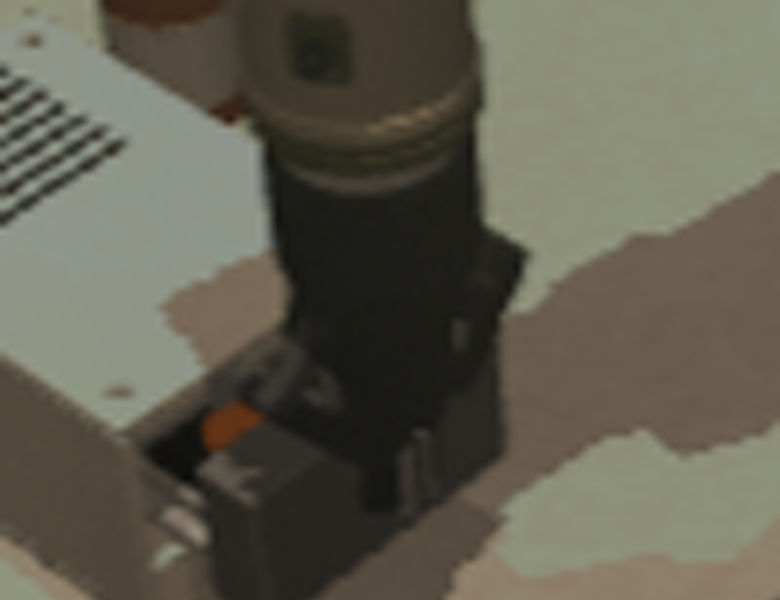

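View pics/w11.png

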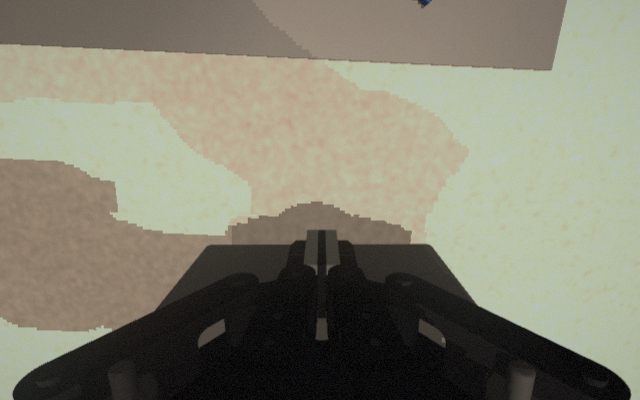

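Held still, the force drops to the plain spring value of 4.8 N, so the excess depends on speed. I'll continue at 1 mm per row.

Request:
servo_tool(increments=[{"dp":[0,-0.001,0],"rot":[0,0,0],"fingers":0},{"dp":[0,-0.001,0],"rot":[0,0,0],"fingers":0},{"dp":[0,-0.001,0],"rot":[0,0,0],"fingers":0},{"dp":[0,-0.001,0],"rot":[0,0,0],"fingers":0}])

```text
clock: 26.53
position: [0.585, -0.0556, 0.0757]
eef_rot: [0.511, 0.489, 0.512, -0.488]
contact_force: [2.7, 8.2, -0.6]
grip_width: 0.0001
```

Request:
servo_tool(increments=[{"dp":[0,-0.001,0],"rot":[0,0,0],"fingers":0},{"dp":[0,-0.001,0],"rot":[0,0,0],"fingers":0},{"dp":[0,-0.001,0],"rot":[0,0,0],"fingers":0},{"dp":[0,-0.001,0],"rot":[0,0,0],"fingers":0}])

```text
clock: 26.87
position: [0.5851, -0.0594, 0.0757]
eef_rot: [0.511, 0.489, 0.512, -0.488]
contact_force: [3.3, 8.5, -0.5]
grip_width: 0.0001
```

Request:
servo_tool(increments=[{"dp":[0,0,0],"rot":[0,0,0],"fingers":0},{"dp":[0,0,0],"rot":[0,0,0],"fingers":0}])

```text
clock: 27.03
position: [0.5852, -0.06, 0.0757]
eef_rot: [0.511, 0.489, 0.511, -0.488]
contact_force: [3.2, 6.8, -1.7]
grip_width: -0.0001
```

Request:
servo_tool(increments=[{"dp":[0.0002,-0.0007,0],"rot":[0,0,0],"fingers":0},{"dp":[0.0002,-0.0007,0],"rot":[0,0,0],"fingers":0},{"dp":[0.0002,-0.0007,0],"rot":[0,0,0],"fingers":0},{"dp":[0,-0.0007,0],"rot":[0,0,0],"fingers":0}])

```text
clock: 27.37
position: [0.5853, -0.0621, 0.0757]
eef_rot: [0.511, 0.489, 0.512, -0.488]
contact_force: [1.1, 8.7, 0.1]
grip_width: -0.0002
```

Request:
servo_tool(increments=[{"dp":[0.0001,-0.0007,0],"rot":[0,0,0],"fingers":0},{"dp":[0,-0.0007,0],"rot":[0,0,0],"fingers":0},{"dp":[0,-0.0007,0],"rot":[0,0,0],"fingers":0},{"dp":[0,-0.0007,0],"rot":[0,0,0],"fingers":0}])

```text
clock: 27.7
position: [0.5854, -0.0647, 0.0757]
eef_rot: [0.511, 0.489, 0.512, -0.488]
contact_force: [1.8, 8.9, 0.4]
grip_width: -0.0
```

Request:
servo_tool(increments=[{"dp":[0,0,0],"rot":[0,0,0],"fingers":0},{"dp":[0,0,0],"rot":[0,0,0],"fingers":0}])

```text
clock: 27.87
position: [0.5855, -0.065, 0.0757]
eef_rot: [0.511, 0.489, 0.512, -0.488]
contact_force: [1.2, 7.8, 1.2]
grip_width: -0.0
```

Request:
servo_tool(increments=[{"dp":[0,-0.001,0],"rot":[0,0,0],"fingers":0},{"dp":[0,-0.001,0],"rot":[0,0,0],"fingers":0},{"dp":[0,-0.001,0],"rot":[0,0,0],"fingers":0}])

```text
clock: 28.12
position: [0.5856, -0.0682, 0.0757]
eef_rot: [0.511, 0.489, 0.512, -0.488]
contact_force: [3.4, 6.3, -0.9]
grip_width: -0.0002
```

Request:
servo_tool(increments=[{"dp":[0,-0.001,0],"rot":[0,0,0],"fingers":0},{"dp":[0,-0.001,0],"rot":[0,0,0],"fingers":0},{"dp":[0,-0.001,0],"rot":[0,0,0],"fingers":0}])

```text
clock: 28.37
position: [0.5857, -0.0715, 0.0757]
eef_rot: [0.511, 0.489, 0.511, -0.488]
contact_force: [3.2, 6.1, -0.9]
grip_width: 0.0
```

Request:
servo_tool(increments=[{"dp":[0.0003,-0.001,0],"rot":[0,0,0],"fingers":0},{"dp":[0.0002,-0.001,0],"rot":[0,0,0],"fingers":0},{"dp":[0.0001,-0.001,0],"rot":[0,0,0],"fingers":0}])

```text
clock: 28.62
position: [0.5859, -0.0745, 0.0757]
eef_rot: [0.511, 0.489, 0.512, -0.488]
contact_force: [2.1, 5.9, 1.4]
grip_width: 0.0002
```

Request:
servo_tool(increments=[{"dp":[0,-0.001,0],"rot":[0,0,0],"fingers":0},{"dp":[0,-0.001,0],"rot":[0,0,0],"fingers":0},{"dp":[0,-0.001,0],"rot":[0,0,0],"fingers":0}])

```text
clock: 28.87
position: [0.5861, -0.0775, 0.0757]
eef_rot: [0.511, 0.489, 0.511, -0.488]
contact_force: [2.1, 6.5, -0.1]
grip_width: -0.0001
```

Request:
servo_tool(increments=[{"dp":[0,-0.001,0],"rot":[0,0,0],"fingers":0},{"dp":[0,-0.001,0],"rot":[0,0,0],"fingers":0}])

```text
clock: 29.03
position: [0.5861, -0.0795, 0.0757]
eef_rot: [0.511, 0.489, 0.511, -0.488]
contact_force: [2.3, 6.3, -0.5]
grip_width: -0.0001
```

Request:
servo_tool(increments=[{"dp":[0,-0.001,0],"rot":[0,0,0],"fingers":0},{"dp":[0,-0.001,0],"rot":[0,0,0],"fingers":0}])

```text
clock: 29.2
position: [0.5863, -0.0815, 0.0757]
eef_rot: [0.511, 0.489, 0.511, -0.488]
contact_force: [2.8, 6.5, 0.8]
grip_width: 0.0001
```

Request:
servo_tool(increments=[{"dp":[0,-0.001,0],"rot":[0,0,0],"fingers":0},{"dp":[0,-0.001,0],"rot":[0,0,0],"fingers":0}])

```text
clock: 29.37
position: [0.5863, -0.0834, 0.0757]
eef_rot: [0.511, 0.489, 0.511, -0.488]
contact_force: [3.0, 7.1, -0.5]
grip_width: 0.0
```

Request:
servo_tool(increments=[{"dp":[0,-0.001,0],"rot":[0,0,0],"fingers":0}])

```text
clock: 29.45
position: [0.5864, -0.0844, 0.0757]
eef_rot: [0.511, 0.489, 0.511, -0.488]
contact_force: [4.3, 6.5, -0.2]
grip_width: -0.0001
```

Request:
servo_tool(increments=[{"dp":[0,-0.001,0],"rot":[0,0,0],"fingers":0}])

```text
clock: 29.53
position: [0.5865, -0.0854, 0.0757]
eef_rot: [0.511, 0.489, 0.511, -0.488]
contact_force: [4.0, 7.2, -0.9]
grip_width: 0.0001
```

Request:
servo_tool(increments=[{"dp":[0.0003,-0.001,0],"rot":[0,0,0],"fingers":0},{"dp":[0.0003,-0.0008,0],"rot":[0,0,0],"fingers":0}])

```text
clock: 29.7
position: [0.5865, -0.0872, 0.0757]
eef_rot: [0.511, 0.489, 0.512, -0.488]
contact_force: [0.6, 7.2, 1.6]
grip_width: -0.0001
```

Request:
servo_tool(increments=[{"dp":[0,-0.001,0],"rot":[0,0,0],"fingers":0}])

```text
clock: 29.78
position: [0.5866, -0.0882, 0.0757]
eef_rot: [0.511, 0.489, 0.512, -0.488]
contact_force: [1.7, 5.8, -0.6]
grip_width: -0.0
```

Request:
servo_tool(increments=[{"dp":[0,-0.001,0],"rot":[0,0,0],"fingers":0},{"dp":[0,-0.001,0],"rot":[0,0,0],"fingers":0}])

```text
clock: 29.95
position: [0.5867, -0.0904, 0.0757]
eef_rot: [0.511, 0.489, 0.511, -0.488]
contact_force: [2.0, 6.4, -0.0]
grip_width: -0.0
```

Request:
servo_tool(increments=[{"dp":[0,-0.001,0],"rot":[0,0,0],"fingers":0}])

```text
clock: 30.03
position: [0.5867, -0.0915, 0.0757]
eef_rot: [0.511, 0.489, 0.511, -0.488]
contact_force: [2.6, 7.3, -0.0]
grip_width: -0.0001
```

Request:
servo_tool(increments=[{"dp":[0,-0.001,0],"rot":[0,0,0],"fingers":0},{"dp":[0,-0.001,0],"rot":[0,0,0],"fingers":0}])

```text
clock: 30.2
position: [0.5868, -0.0933, 0.0757]
eef_rot: [0.511, 0.489, 0.511, -0.488]
contact_force: [3.2, 6.7, -0.5]
grip_width: -0.0002
```

Request:
servo_tool(increments=[{"dp":[0,-0.001,0],"rot":[0,0,0],"fingers":0}])

```text
clock: 30.28
position: [0.5869, -0.0942, 0.0757]
eef_rot: [0.511, 0.489, 0.511, -0.488]
contact_force: [3.3, 8.7, -0.2]
grip_width: 0.0003
```

Request:
servo_tool(increments=[{"dp":[0.0003,-0.001,0],"rot":[0,0,0],"fingers":0}])

```text
clock: 30.37
position: [0.5869, -0.0946, 0.0757]
eef_rot: [0.511, 0.489, 0.512, -0.488]
contact_force: [1.8, 11.6, 2.8]
grip_width: 0.0002
```

Request:
servo_tool(increments=[{"dp":[0,-0.001,0],"rot":[0,0,0],"fingers":0}])

```text
clock: 30.45
position: [0.5869, -0.0949, 0.0757]
eef_rot: [0.511, 0.489, 0.512, -0.488]
contact_force: [2.2, 13.7, 3.0]
grip_width: 0.0001
```

That is the stop (13.7 N, barely moving). Backing away.

Request:
servo_tool(increments=[{"dp":[0,0.002,0],"rot":[0,0,0],"fingers":0},{"dp":[0,0.003,0],"rot":[0,0,0],"fingers":0},{"dp":[0,0.003,0],"rot":[0,0,0],"fingers":0},{"dp":[0,0.003,0],"rot":[0,0,0],"fingers":0},{"dp":[0,0.003,0],"rot":[0,0,0],"fingers":0}])

```text
clock: 30.87
position: [0.5864, -0.0826, 0.0756]
eef_rot: [0.511, 0.488, 0.511, -0.489]
contact_force: [-0.7, 5.2, 2.1]
grip_width: 0.0
```

Request:
servo_tool(increments=[{"dp":[0,0.004,0],"rot":[0,0,0],"fingers":0},{"dp":[0,0.004,0],"rot":[0,0,0],"fingers":0},{"dp":[0,0.006,0],"rot":[0,0,0],"fingers":0},{"dp":[0,0.008,0],"rot":[0,0,0],"fingers":0},{"dp":[0,0.01,0],"rot":[0,0,0],"fingers":0}])

```text
clock: 31.28
position: [0.5869, -0.0511, 0.0757]
eef_rot: [0.511, 0.489, 0.511, -0.489]
contact_force: [1.0, -0.0, 0.7]
grip_width: -0.0003
```

Request:
servo_tool(increments=[{"dp":[0,0.03,0],"rot":[0,0,0],"fingers":0},{"dp":[0,0.03,0],"rot":[0,0,0],"fingers":0},{"dp":[0,0.03,0],"rot":[0,0,0],"fingers":0},{"dp":[0,0.03,0.02],"rot":[0,0,0],"fingers":0},{"dp":[0,0.02,0.03],"rot":[0,0,0],"fingers":0}])

```text
clock: 31.7
position: [0.5849, 0.0931, 0.1238]
eef_rot: [0.511, 0.487, 0.513, -0.489]
contact_force: [0.3, -0.1, -0.2]
grip_width: 0.0001
```

Run:
```python
from h import *
s=ctrl.observe(); print(s['position'],s['contact_force'],s['clock'])
q=ctrl.snapshot('scene'); b=cv2.resize(q['color'][120:240,170:330],(760,570),interpolation=cv2.INTER_CUBIC); cv2.imwrite('pics/d12.png',b[:,:,::-1])
for r in ctrl.pinpoint(q,'drawer_face')[:1]: print(r['p'],atz(q,r['pixel'],.07))
for t in ('wafer_box','bottle','loupe'):
  for r in ctrl.pinpoint(q,t)[:1]: print(t,r)
```

```text
[0.58490639 0.09309857 0.12376015] [ 0.30477811 -0.13512796 -0.20264862] 31.7
0.67 [ 0.58470417 -0.07979746  0.07      ]
wafer_box {'pixel': [312.5, 326.4], 'p': 0.8}
bottle {'pixel': [149.7, 243.9], 'p': 0.75}
loupe {'pixel': [296.4, 436.4], 'p': 0.66}
```

View pics/d12.png

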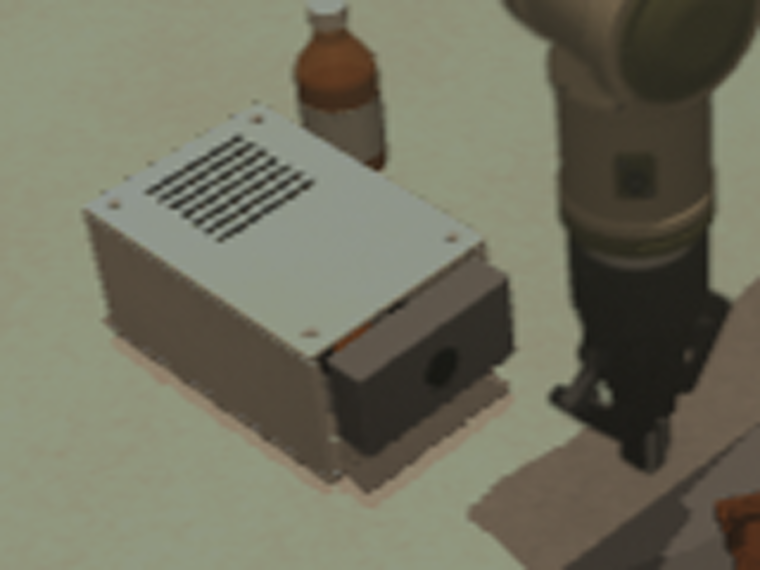

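Run:
```python
from h import *
q=ctrl.snapshot('scene'); W=cloud(q); p=ctrl.snapshot('top'); Wt=cloud(p)
for n,w in(('scene',W),('top',Wt)):
    x,y,z=w[...,0],w[...,1],w[...,2]
    m=(abs(x-.585)<.05)&(y>-.14)&(y<.0)&(z>.098)&(z<.107)
    yy=y[m]+ .045*(x[m]-.585)*-1
    print(n,m.sum(),np.percentile(yy,[1,5,50,95,99]))
    m=(abs(x-.585)<.04)&(y>-.12)&(y<.0)&(z>.05)&(z<.09); yy=y[m]-.045*(x[m]-.585); print('face',m.sum(),np.percentile(yy,[5,50,95]) if m.sum() else '')
b=cv2.resize(p['color'][130:220,340:480],None,fx=5,fy=5,interpolation=cv2.INTER_CUBIC); cv2.imwrite('pics/t12.png',b[:,:,::-1])
b=cv2.resize(q['color'][165:215,225:285],None,fx=12,fy=12,interpolation=cv2.INTER_CUBIC); cv2.imwrite('pics/s12.png',b[:,:,::-1])
print(ctrl.observe()['clock'])
```

```text
scene 246 [-0.12508948 -0.12129423 -0.10414292 -0.09012438 -0.08894584]
face 202 [-0.09361406 -0.09129576 -0.08854207]
top 453 [-0.12376292 -0.12198086 -0.1069359  -0.09234078 -0.09145396]
face 55 [-0.0920552  -0.0913974  -0.09032783]
32.05
```

View pics/t12.png

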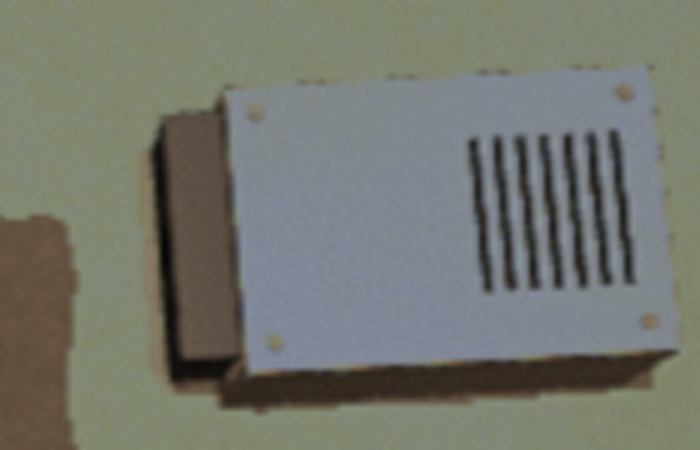

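View pics/s12.png

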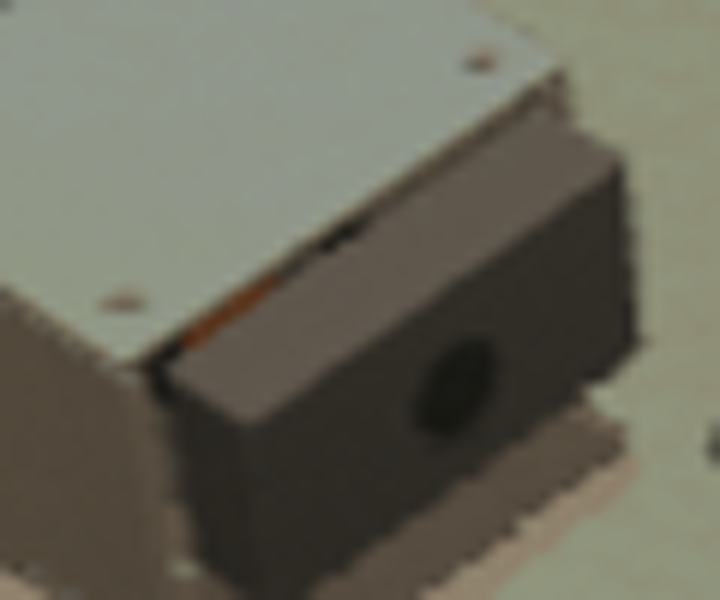

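Run:
```python
from h import *
p=ctrl.snapshot('top'); q=ctrl.snapshot('scene')
for n,now,box in(('top0',p,(155,200,365,386)),('scene0',q,(180,216,232,280))):
    a=cv2.cvtColor(cv2.imread(f'pics/{n}.png'),cv2.COLOR_BGR2GRAY).astype(np.float32); b=cv2.cvtColor(now['color'],cv2.COLOR_RGB2GRAY).astype(np.float32)
    r0,r1,c0,c1=box
    print(n,cv2.phaseCorrelate(a[r0:r1,c0:c1],b[r0:r1,c0:c1]))
    if n=='top0':
        print(a[165:195,366:384].mean(0).round(0)); print(b[165:195,366:384].mean(0).round(0))
    v=np.hstack([cv2.resize(i[r0-10:r1+10,c0-10:c1+10],(390,390),interpolation=cv2.INTER_CUBIC) for i in(a,b)]); cv2.imwrite(f'pics/cmp_{n}.png',v)
for t in ('wafer_box','bottle','loupe'): print(t,[ (r['p'],r['pixel']) for r in ctrl.pinpoint(p,t)[:1]])
```

```text
top0 ((0.0653957997333734, 0.4874931058327334), 1.004325008392334)
[118. 117. 114. 110. 100.  68.  32.  23.  44.  65.  75.  76.  75.  75.
  74.  74.  73.  72.]
[131. 130. 126. 123. 112.  78.  36.  26.  48.  72.  83.  85.  84.  83.
  83.  82.  82.  81.]
scene0 ((-0.08247820182746679, 0.09444557792436825), 1.004229474398825)
wafer_box [(0.66, [140.0, 236.1])]
bottle [(0.98, [237.1, 471.7])]
loupe [][ WARN:0@2.588] global loadsave.cpp:1063 imwrite_ Unsupported depth image for selected encoder is fallbacked to CV_8U.
```

View pics/cmp_scene0.png

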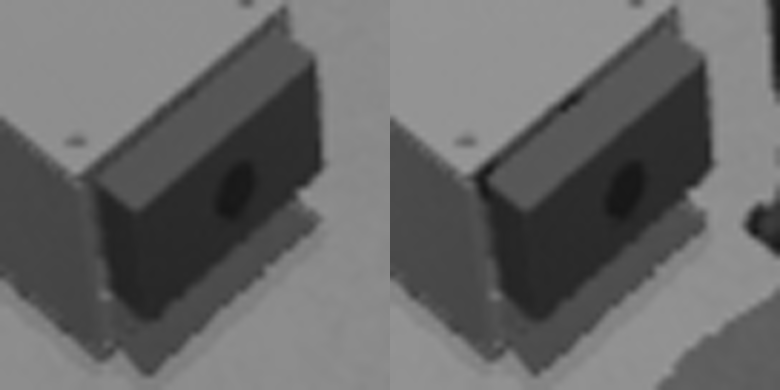

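Run:
```python
from h import *
q=ctrl.snapshot('scene')
for pix in [(191,244.2),(194.5,238.7),(184.5,254)]:
    print([atz(q,pix,h).round(3).tolist() for h in (.05,.054)])
print(ctrl.observe()['clock'],ctrl.observe()['contact_force'],ctrl.observe()['position'])
```

```text
[[0.592, -0.169, 0.05], [0.594, -0.166, 0.054]]
[[0.614, -0.169, 0.05], [0.616, -0.165, 0.054]]
[[0.551, -0.17, 0.05], [0.554, -0.167, 0.054]]
32.35 [-0.23799209  0.20397769  0.69544874] [0.58677052 0.08834775 0.12529785]
```

```bash
python3 -c "
from rig import ctrl
print(ctrl.hand_in())"
```

```text
the job is handed in; nothing more can be done
None
```

I handed the job in at 32.4 s. The drawer looks latched shut with the filter in its tray, but one press came close to the 20 N limit and may have passed it.

**What I did**
- Pressed the front to the stop (13.5 N) and let it spring out.
- Gripped the filter by its handle bar and set it down in the tray.
- Pressed the drawer to the stop again (13.7 N) and backed away.

**Last checks**
- **Drawer:** the front is in the same place in the images as at the start, to about 0.1 px in the scene view and by its edge in the top view, so it stands latched. Phase correlation in the top view gave 0.5 px sideways, along the front rather than in or out. One network reading in the scene view put the face about 12 mm farther out. The depth data from both cameras (face at y = -0.091) and the image comparison contradict it.
- **Filter:** with the drawer open I measured the frame top at about 53 mm, a tilt of about 0.01 rad, and the filter roughly 1–2 mm off centre. A refit after the failed press gave 0.043 rad, probably spoiled by handle pixels. Once shut, only a strip of frame and glass shows over the front; its position fits a filter lying flat, but I couldn't measure it fully.
- **Bystanders:** the wafer box and bottle read within about 3 px of their starting positions. The loupe was found only in the scene view, unmoved.
- **Robot:** it stands clear and reads about zero force.

**What went wrong:** my first attempt to close the drawer was too fast. One reading was 18.6 N along the press and 7.6 N upward, about 20 N in all. I backed off at once, checked that the filter was still flat, and closed the drawer slowly. The true contact peak may have passed 20 N.

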